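# Sugar cones through the neck of the storage jar

### The job

Put the three brown-sugar cones away in the glass jar, feeding them one at a time down through its narrow neck: first the one in the upper (yellow) container; then lift that emptied container off and set it upright on the cork mat, lengthwise along it and centred; then the one in the lower (blue) container. The third cone, on the round board, may go in at any time. Do not tip or shove the jar or the blue container, and leave everything else on the shelf where it is.

Things in the scene. Friction and masses are not known exactly. Their poses are not given: they have to be found in the camera images.
- jar: Clear glass storage jar, loose, 1.8 kg, 225 mm tall, standing upright. Round body 150 mm across up to 165 mm, shoulder narrowing to a straight neck 68 mm across outside and 60 mm inside, from 190 mm up to the open mouth at 225 mm; a green ring marks the mouth. The glass floor is 6 mm thick with a raised boss in the middle. Origin: centre of its underside; z up the axis.
- jar_mouth (a point): Centre of the jar's open mouth, level with the rim, 225 mm above the jar's underside.
- cone_up_c (a point): Brown-sugar cone, hard, about 150 g, standing upright (thick end down) in the upper (yellow) container. 90 mm tall, round, 44 mm across at the base tapering to 35 mm at 78 mm up, then a domed top. All three cones are alike. The point is on the axis half-way up (45 mm above its underside); z points to the domed top.
- cone_low_c (a point): The same kind of cone, standing upright on the floor of the lower (blue) container, hidden under the upper container until that is lifted off. The point is on its axis, 45 mm above its underside; z points to the domed top.
- cone_board_c (a point): The same kind of cone, standing upright on the round wooden board between a spice jar and a cup. The point is on its axis, 45 mm above its underside; z points to the domed top.
- upper_box_c (a point): Yellow open-topped plastic food container, about 160 g, 190 mm long (its x) by 60 mm wide (its y), 63 mm high, walls 3.5 mm. Its foot (lowest 8 mm, 179 by 48 mm) nests loosely in the mouth of the lower container; it lifts straight up. Inner floor 11.5 mm above its underside. The point is its centre, half-way up (31.5 mm above its underside and below its rim).
- lower_box: Blue open-topped plastic food container, loose, about 350 g, 190 mm long (its x) by 60 mm wide (its y), 110 mm high, walls and floor 3.5 mm, standing on the shelf with the upper container nested in its mouth. The nested upper container's underside is 102 mm and its rim 165 mm above the shelf. Origin: centre of its underside.
- mat: Cork mat fixed flat on the shelf, 220 mm long (its x) by 100 mm wide (its y), 4 mm thick. Origin: centre of its underside.
- board: Round wooden serving board fixed on the shelf, 200 mm across, 12 mm thick; one cone, the spice jar and the cup stand on it. Origin: centre of its underside.
- spice: Bystander on the board: closed spice jar with red lid, 42 mm across, 85 mm tall. Origin: centre of its underside.
- cup: Bystander on the board: blue cup, 54 mm across, 60 mm tall. Origin: centre of its underside.
- oil: Bystander close behind the jar (seen from the robot): amber oil bottle, 54 mm across, 185 mm tall. Origin: centre of its underside.
- salt_pig: Bystander: white ceramic salt pig, 110 mm across, 112 mm tall. Origin: centre of its underside.
- tubs: Bystander: stack of two food tubs with snap lids (red, blue), 118 mm square, 120 mm tall. Origin: centre of its underside.
- spatula: Bystander: red-handled spatula lying flat at the right side, about 280 mm long (its x), under 30 mm high. Origin: centre of its underside.
- mug: Bystander: white mug at the right side, 80 mm across, 90 mm tall. Origin: centre of its underside.
- press: Bystander, fixed: aluminium tortilla press at the left side, 240 by 190 mm, 80 mm tall. Origin: centre of its underside.
Mind the look-alikes: they are no part of the job. There is more than one size of the part that bears upper_box_c; the job needs the largest. What is shaped like the part that bears cone_up_c but green is not meant.

How it is judged:
By the outcome, as a careful person would: the job done as asked, in the order asked, and still so for the second after the job is handed in, with the robot touching nothing.
It also fails if it takes over 72 s, if anything falls off the work surface, if the arm or the gripper's body presses on something with over 40 N, if the wrist force passes 120 N, or if a joint passes its speed limit or range.

### The arm

A 6-joint arm with a two-finger parallel gripper is mounted at the origin on the work surface. World frame = base frame: x ahead of the robot, y to its left, z up, the work surface at z = 0. Lengths are in m, angles in rad, forces in N, time in s.
With the tool pointing down it reaches from about 0.325 to 0.9 m from the base axis. Payload 6.1 kg.
Tool frame: the origin (TCP) lies midway between the tips of the shut fingers; the grasp point (between the pads) lies 19 mm behind it; z points along the fingers, y is the line along which they close (so a half turn about z gives the same grasp; the last joint's range is limited). The gripper opens to 87 mm and grips with 3 to 60 N. Pads are 19 mm wide; open, the fingers measure 117 mm over their backs; the gripper's body (75 mm by 190 mm) begins 51 mm behind the grasp point.
Start: joints at [1.052, 0.22, 1.526, -0, 1.395, -0.126], TCP at [0.239, 0.577, 0.223] pointing down, gripper open.
Joint ranges: [-2.98, 2.98], [-0.91, 2.08], [0.09, 2.57], [-1.24, 4.39], [0.2, 2.65], [-2.68, 2.68]. Speed limits (rad/s): [2.57, 2.57, 3.01, 3.14, 3.14, 3.14].

### API

Orientations are given as a 3x3 rotation matrix whose columns are the frame's x, y, z axes.
In Python, from workcell import robot gives the robot as it stands. The module is installed in compiled form; this text tells all that it offers.
- The arm moves only by the tool carry_out, never from a script. Its argument "series" is a list of rows, each a list of 7 numbers: the shift along the tool's x, y, z in m, then the turn, a rotation vector about the tool's x, y, z in rad, then the opening, from 0 (shut) to 1 (fully open). In form: [[dx, dy, dz, ax, ay, az, grip], ...]. A call has 1 to 8 rows; each row shifts and turns the commanded pose from where the row before left it, along the tool's axes as they then stand; what a row does not reach is not made up. A row lasts 1/12 s, in which the tool goes at most 41.7 mm and 7.16 degrees, less where a joint would pass 70% of its speed; a pose out of reach is approached as far as the arm can. A call with a gripper value outside its range is refused whole. The fingers move at their own pace and stop on an object; "squeeze" is the grip in N (left out, the last holds). Time passes only in rows, so rows that do not move let the fingers close. It gives the time, the measured TCP pose, the force, the opening and the grip force at its end, in the units of the state.
- robot.get_obs(): the state, without advancing time (a new reading comes with each control period).
- robot.grab_frame(name): name is "side" or "top" or "wrist"; returns (picture, depth): 420x560x3 uint8, red, green, blue; 420x560 float32, m along the optical axis (not along the pixel's ray), 0 where there is no reading.
- robot.camera_info(name): a dict with "vertical_fov" (degrees; the focal length in pixels is half the picture's height over the tangent of half this angle, whatever the lens; pixels are square), "cx", "cy" (the principal point, pixels), "world_from_camera" (4x4, takes a point from camera to world coordinates). Camera axes: x right, y up, looking along -z (the intrinsics and any distortion apply to the point x, -y, -z); pixel columns grow to the right and rows downward; lengths in m; the calibration is good to about 2 mm. The wrist camera is an equidistant fisheye: a pixel r from the principal point sees the ray r / f radians off the axis. A picture is of the moment at which its call begins: read the wrist's pose just before it. camera_info takes no time and is no camera call; for the wrist camera it gives the pose at the moment of the call.
- robot.hand_in(): hands the job in; it is judged then, once.
Trained networks look in the newest picture that a camera, given by its name, has taken for a name from the list of things; names that differ only in an ending like _2 or _b are one class to them, and where a whole thing is asked for, a point or a joint stands for the part that bears it (a point fixed in the world has none). Each returns a list of dicts, best first, with "conf" (0 to 1); they miss things now and then, are a little off and sometimes report something else, mostly with a low value. They report only what shows in the picture. A call takes as long as a camera call. They do not tell look-alikes from the thing itself.
- robot.spot_in(camera, target): "bbox" ([centre column, centre row, width, height] as shares, 0 to 1, of the picture: columns of its width, rows of its height, round what is visible of it).
The state is a dict: "time": time; "joint_pos": joint angles; "qvel": joint speeds; "tau": joint torques, N m; "position": TCP position; "ee_rot": TCP orientation; "contact_force": force on the tool from outside, world axes, zero at the start; "ft_torque": the same for the moment, N m; "opening": finger opening in m; "finger_force": force on a finger pad.
Only numpy, scipy, OpenCV 4.12 (cv2) and the standard library are available. Lean on these libraries where they do the work, as an engineer would, in place of code of your own. Each camera call takes 0.05 s, during which the arm holds its last target. There are 200 camera calls.

## Working session

There is one attempt and no reset: what is moved stays moved. The work goes in short steps, Python scripts to look and compute and a tool call to move; the robot and the scene stay as the last step left them, time stands still between calls to the robot, and variables do not carry over. Pictures are saved under pics/ and viewed, at most 12 in all, crops included, and the job is handed in when it is done.

Besides the shell and the picture viewer there is one more tool, called by a JSON object that holds its "name" and its "arguments". carry_out: Moves the arm, as the interface text tells. Its arguments: {"type":"object","properties":{"series":{"type":"array","items":{"type":"array","items":{"type":"number"}}},"squeeze":{"type":"number"}},"required":["series"]}

```bash
mkdir -p pics; cat > h.py <<'E'
import numpy as np, cv2, sys
from workcell import robot
def snap(cam):
    info=robot.camera_info(cam); p,d=robot.grab_frame(cam); return p,d,info
def save(p,name): cv2.imwrite('pics/'+name,cv2.cvtColor(p,cv2.COLOR_RGB2BGR))
def world(info,u,v,d,fish=False):
    f=210/np.tan(np.radians(info['vertical_fov'])/2)
    x=(u-info['cx'])/f; y=(v-info['cy'])/f
    if fish:
        r=np.hypot(x,y)+1e-9; s=np.tan(r)/r; x=x*s; y=y*s
    P=np.stack([x*d,-y*d,-d,np.ones_like(d)],-1)
    return (P@np.array(info['world_from_camera']).T)[...,:3]
def cloud(info,d,fish=False):
    v,u=np.mgrid[:420,:560]; return world(info,u.astype(float),v.astype(float),d.astype(float),fish)
E
python3 - <<'E'
from h import *
for c in ['top','side']:
    p,d,i=snap(c); save(p,c+'1.png'); np.savez(c+'1.npz',p=p,d=d)
    print(c,{k:(np.round(v,3).tolist()) for k,v in i.items()})
    for t in ['jar','cone_up_c','cone_board_c','upper_box_c','lower_box','mat','board','spice','cup','oil']:
        for r in robot.spot_in(c,t)[:5]:
            b=np.array(r['bbox'])*[560,420,560,420]; print(t,round(r['conf'],2),b.round(0).tolist())
print(robot.get_obs()['time'])
E
```

```text
top {'vertical_fov': 44.738, 'cx': 286.131, 'cy': 202.217, 'world_from_camera': [[-0.002, 0.984, -0.179, 0.174], [-1.0, -0.004, -0.009, 0.026], [-0.009, 0.179, 0.984, 1.972], [0.0, 0.0, 0.0, 1.0]]}
jar 0.73 [206.0, 215.0, 44.0, 47.0]
cone_up_c 0.64 [327.0, 192.0, 11.0, 15.0]
cone_up_c 0.42 [359.0, 189.0, 11.0, 14.0]
cone_board_c 0.58 [271.0, 206.0, 12.0, 12.0]
upper_box_c 0.82 [340.0, 257.0, 24.0, 38.0]
upper_box_c 0.55 [326.0, 197.0, 26.0, 55.0]
upper_box_c 0.28 [260.0, 217.0, 8.0, 12.0]
lower_box 0.51 [327.0, 202.0, 26.0, 45.0]
mat 0.88 [391.0, 229.0, 37.0, 59.0]
board 0.86 [269.0, 206.0, 50.0, 47.0]
spice 0.51 [261.0, 216.0, 11.0, 9.0]
cup 0.54 [277.0, 187.0, 19.0, 21.0]
oil 0.61 [216.0, 184.0, 17.0, 18.0]
oil 0.31 [272.0, 207.0, 11.0, 15.0]
side {'vertical_fov': 48.785, 'cx': 285.075, 'cy': 211.074, 'world_from_camera': [[0.883, 0.283, -0.376, -0.11], [-0.47, 0.508, -0.722, -1.143], [-0.013, 0.813, 0.582, 1.097], [0.0, 0.0, 0.0, 1.0]]}
jar 0.58 [243.0, 185.0, 36.0, 63.0]
cone_up_c 0.7 [344.0, 275.0, 14.0, 26.0]
cone_up_c 0.55 [315.0, 225.0, 12.0, 16.0]
cone_board_c 0.69 [281.0, 223.0, 13.0, 23.0]
upper_box_c 0.98 [199.0, 230.0, 35.0, 27.0]
upper_box_c 0.78 [262.0, 291.0, 36.0, 41.0]
upper_box_c 0.63 [313.0, 234.0, 52.0, 42.0]
lower_box 0.69 [315.0, 256.0, 55.0, 46.0]
mat 0.76 [325.0, 329.0, 74.0, 57.0]
mat 0.63 [243.0, 185.0, 41.0, 57.0]
mat 0.45 [272.0, 184.0, 13.0, 44.0]
board 0.67 [275.0, 231.0, 38.0, 39.0]
cup 0.68 [298.0, 221.0, 13.0, 16.0]
oil 0.75 [272.0, 185.0, 16.0, 43.0]
1.1
```

```bash
python3 - <<'E'
import cv2
a=cv2.imread('pics/top1.png')[130:310,160:440]; cv2.imwrite('pics/top1c.png',cv2.resize(a,(784,504),interpolation=cv2.INTER_CUBIC))
a=cv2.imread('pics/side1.png')[130:370,160:440]; cv2.imwrite('pics/side1c.png',cv2.resize(a,(700,600),interpolation=cv2.INTER_CUBIC))
E
```

```text
(no output)
```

View pics/top1c.png

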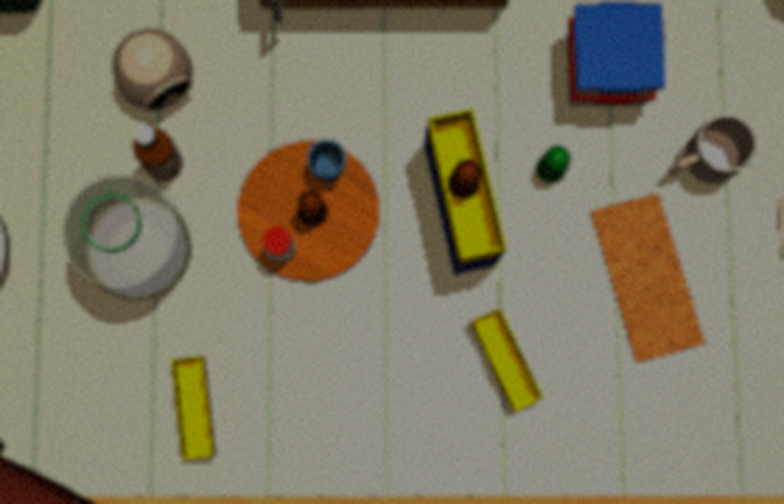

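View pics/side1c.png

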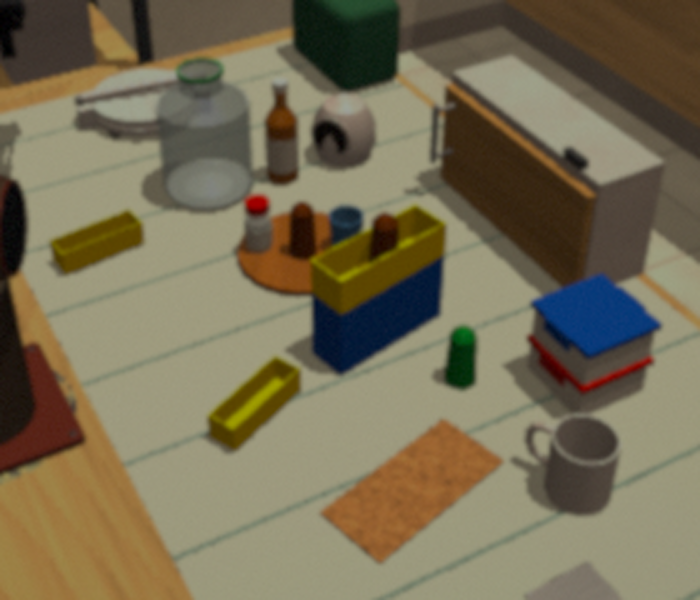

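Top view (full-picture pixels):
- Large yellow box on the blue box: (326,197), with its cone at (326,194).
- Box look-alikes: small yellow boxes at (340,259) and (229,276).
- Board cone: (271,204).
- Cone look-alike: the green one at (358,188).
- Jar ring: (200,209). Mat: (391,229).

By the description I choose the box that stands on blue, and the brown cones. Next I measure them.

```bash
cat > m1.py <<'E'
from h import *
z=np.load('top1.npz'); p,d=z['p'],z['d']; i=robot.camera_info('top'); W=cloud(i,d)
hsv=cv2.cvtColor(p,cv2.COLOR_RGB2HSV); H,S,V=[hsv[...,k].astype(int) for k in range(3)]
def rect(m,n):
    pts=W[m][:,:2].astype(np.float32); c,s,a=cv2.minAreaRect(pts); 
    print(n,m.sum(),'c',np.round(c,4),'size',np.round(s,3),'ang',round(a,1),'z',np.round(np.percentile(W[m][:,2],[5,50,95]),3))
def roi(u0,u1,v0,v1):
    m=np.zeros((420,560),bool); m[v0:v1,u0:u1]=1; return m
def rays(m,zz):
    v,u=np.nonzero(m); A=world(i,u.astype(float),v.astype(float),np.ones(len(u))); o=np.array(i['world_from_camera'])[:3,3]
    t=(zz-o[2])/(A[:,2]-o[2]); return o+(A-o)*t[:,None]
yel=(H>22)&(H<36)&(S>140)&(V>60)
print('table z',np.median(W[roi(420,440,150,170)][:,2]), np.median(W[roi(300,310,240,260)][:,2]))
r=roi(305,345,165,230)
rect(yel&r&(W[...,2]>.15)&(W[...,2]<.18),'rim'); rect(yel&roi(320,360,235,280),'small1'); rect(yel&roi(215,245,250,300),'small2')
m=roi(365,420,190,265)&(H<22)&(S>90)&(V>80); 
rect(m,'mat')
for n,(a,b,c,e) in dict(up=(318,336,184,204),board=(262,281,194,214)).items():
    m=roi(a,b,c,e)&(H<18)&(S>100)&(V<130); q=W[m]; k=q[:,2]>np.percentile(q[:,2],97)-.012
    print(n,m.sum(),'top',q[k].mean(0).round(4),q[:,2].max().round(4))
g=roi(180,225,190,235)&(H>40)&(H<85)&(S>45); q=rays(g,.225); print('ring',g.sum(),np.round(W[g][:,2][:5],3))
c,rad=cv2.minEnclosingCircle(q[:,:2].astype(np.float32)); e=cv2.fitEllipse(q[:,:2].astype(np.float32)); print(c,rad,e, q.mean(0))
q=W[roi(260,285,185,222)&(S>100)]; 
for n,mm in dict(spice=roi(250,272,205,225)&((H<6)|(H>172))&(S>140)&(V>110),cup=roi(265,290,175,200)&(H>90)&(H<125)&(S>60),
   green=roi(350,370,178,200)&(H>45)&(H<85)&(S>100),oil=roi(205,228,170,195)&(S>100)).items(): rect(mm,n)
print('cam',robot.get_obs()['position'],robot.get_obs()['ee_rot'])
E
python3 m1.py
```

```text
table z 0.000409132528267242 -0.00010748683021755134
rim 151 c [ 0.528  -0.1036] size [0.192 0.059] ang 12.6 z [0.153 0.163 0.17 ]
small1 387 c [ 0.2726 -0.0692] size [0.133 0.25 ] ang 21.6 z [-0.     0.01   0.045]
small2 422 c [0.2466 0.2631] size [0.135 0.049] ang 7.5 z [0.    0.01  0.045]
mat 1471 c [ 0.3594 -0.216 ] size [0.228 0.595] ang 24.6 z [-0.005  0.003  0.012]
up 98 top [ 0.526  -0.1014  0.2437] 1.9725
board 243 top [0.51   0.0981 0.1289] 1.9725
ring 155 [0.179 0.178 0.176 0.179 0.184]
(0.46962136030197144, 0.3447876274585724) 0.0397854782640934 ((0.46876490116119385, 0.3440853953361511), (0.07129209488630295, 0.07143601030111313), 158.76783752441406) [0.47181934 0.34744762 0.225     ]
spice 72 c [0.4633 0.1458] size [0.032 0.034] ang 50.2 z [0.089 0.097 0.105]
cup 120 c [0.5804 0.0829] size [0.041 0.049] ang 67.2 z [0.013 0.026 0.075]
green 93 c [ 0.3786 -0.1132] size [0.03  0.494] ang 59.3 z [0.018 0.079 0.089]
oil 175 c [0.5813 0.3086] size [0.043 0.054] ang 37.0 z [0.026 0.12  0.148]
cam [0.23922684 0.57737708 0.2225081 ] [[-9.23819304e-01  3.82828802e-01 -3.78309502e-05]
 [ 3.82828803e-01  9.23819303e-01 -5.89000429e-05]
 [ 1.24003292e-05 -6.88957741e-05 -9.99999998e-01]]
```

```bash
cat >> h.py <<'E'
def plan(x,y,z,ydeg=None,v=.040,o=None,w=7.0):
    """rows (tool axes) from the present pose to TCP x,y,z with tool y axis at angle ydeg (mod 180), tool down"""
    o=o or robot.get_obs(); p=np.array(o['position']); R=np.array(o['ee_rot']); cur=np.degrees(np.arctan2(R[1,1],R[0,1]))
    dy=0 if ydeg is None else (ydeg-cur+90)%180-90
    D=np.array([x,y,z])-p; n=int(max(1,np.ceil(np.linalg.norm(D)/v),np.ceil(abs(dy)/w)))
    print('t',round(o['time'],2),'pos',p.round(4),'yaw',cur.round(2),'tilt',R[:2,2].round(4),'D',D.round(4),'turn',round(dy,2),'n',n)
    for k in range(n):
        a=np.radians(cur+dy*k/n); X=np.array([np.sin(a),-np.cos(a),0]); X=X if X@R[:,0]*np.cos(np.radians(dy*k/n))>-1 else X
        Y=np.array([np.cos(a),np.sin(a),0]); s=D/n
        print([round(float(s@X),4),round(float(s@Y),4),round(float(-s[2]),4),0,0,round(-float(np.radians(dy)/n),4)])
E
python3 - <<'E'
import re
s=open('m1.py').read()
s=s.replace("rect(m,n):\n","rect(m,n):\n    m=m&(d>0.3)\n").replace("&(V<130); q","&(V<130)&(d>.3); q")
open('m1.py','w').write(s)
E
python3 m1.py
python3 - <<'E'
from h import *
o=robot.get_obs(); i=robot.camera_info('wrist'); M=np.array(i['world_from_camera']); R=np.array(o['ee_rot'])
print(i['vertical_fov'],i['cx'],i['cy']); print((R.T@(M[:3,3]-o['position'])).round(4)); print((R.T@M[:3,:3]).round(3))
plan(.36,.36,.36,25)
E
```

```text
table z 0.000409132528267242 -0.00010748683021755134
rim 151 c [ 0.528  -0.1036] size [0.192 0.059] ang 12.6 z [0.153 0.163 0.17 ]
small1 386 c [ 0.3102 -0.1629] size [0.133 0.043] ang 25.1 z [-0.     0.01   0.045]
small2 422 c [0.2466 0.2631] size [0.135 0.049] ang 7.5 z [0.    0.01  0.045]
mat 1465 c [ 0.4454 -0.3939] size [0.241 0.171] ang 14.6 z [-0.005  0.003  0.012]
up 97 top [ 0.5347 -0.104   0.2012] 0.2099
board 242 top [0.5153 0.0992 0.0969] 0.115
ring 155 [0.179 0.178 0.176 0.179 0.184]
(0.46962136030197144, 0.3447876274585724) 0.0397854782640934 ((0.46876490116119385, 0.3440853953361511), (0.07129209488630295, 0.07143601030111313), 158.76783752441406) [0.47181934 0.34744762 0.225     ]
spice 72 c [0.4633 0.1458] size [0.032 0.034] ang 50.2 z [0.089 0.097 0.105]
cup 120 c [0.5804 0.0829] size [0.041 0.049] ang 67.2 z [0.013 0.026 0.075]
green 92 c [ 0.5763 -0.2311] size [0.031 0.033] ang 53.6 z [0.018 0.079 0.088]
oil 175 c [0.5813 0.3086] size [0.043 0.054] ang 37.0 z [0.026 0.12  0.148]
cam [0.23922684 0.57737708 0.2225081 ] [[-9.23819304e-01  3.82828802e-01 -3.78309502e-05]
 [ 3.82828803e-01  9.23819303e-01 -5.89000429e-05]
 [ 1.24003292e-05 -6.88957741e-05 -9.99999998e-01]]
65.70646984690485 278.9713767798415 209.90811440941448
[ 6.660e-02 -1.000e-04 -1.619e-01]
[[-0.001  0.97   0.244]
 [ 1.     0.001  0.001]
 [ 0.001  0.244 -0.97 ]]
t 1.1 pos [0.2392 0.5774 0.2225] yaw 67.49 tilt [-0.     -0.0001] D [ 0.1208 -0.2174  0.1375] turn -42.49 n 8
[0.0243, -0.0193, -0.0172, 0, 0, 0.0927]
[0.026, -0.017, -0.0172, 0, 0, 0.0927]
[0.0275, -0.0145, -0.0172, 0, 0, 0.0927]
[0.0287, -0.0119, -0.0172, 0, 0, 0.0927]
[0.0297, -0.0092, -0.0172, 0, 0, 0.0927]
[0.0304, -0.0064, -0.0172, 0, 0, 0.0927]
[0.0309, -0.0036, -0.0172, 0, 0, 0.0927]
[0.0311, -0.0007, -0.0172, 0, 0, 0.0927]
```

```bash
sed -i 's/X=np.array(\[np.sin(a),-np.cos(a),0\]).*/X=np.array([-np.sin(a),np.cos(a),0])/' h.py; python3 -c "
from h import *
plan(.44,.31,.37,25)"
```

```text
t 1.1 pos [0.2392 0.5774 0.2225] yaw 67.49 tilt [-0.     -0.0001] D [ 0.2008 -0.2674  0.1475] turn -42.49 n 10
[-0.0288, -0.017, -0.0147, 0, 0, 0.0742]
[-0.03, -0.0148, -0.0147, 0, 0, 0.0742]
[-0.031, -0.0126, -0.0147, 0, 0, 0.0742]
[-0.0318, -0.0102, -0.0147, 0, 0, 0.0742]
[-0.0325, -0.0079, -0.0147, 0, 0, 0.0742]
[-0.033, -0.0054, -0.0147, 0, 0, 0.0742]
[-0.0333, -0.003, -0.0147, 0, 0, 0.0742]
[-0.0334, -0.0005, -0.0147, 0, 0, 0.0742]
[-0.0334, 0.002, -0.0147, 0, 0, 0.0742]
[-0.0331, 0.0045, -0.0147, 0, 0, 0.0742]
```

{"name": "carry_out", "arguments": {"series": [[-0.029,-0.017,-0.015,0,0,0.074,1],[-0.03,-0.015,-0.015,0,0,0.074,1],[-0.031,-0.013,-0.015,0,0,0.074,1],[-0.032,-0.01,-0.015,0,0,0.074,1],[-0.033,-0.008,-0.015,0,0,0.074,1],[-0.033,-0.005,-0.015,0,0,0.074,1],[-0.033,-0.003,-0.015,0,0,0.074,1],[-0.033,-0.001,-0.015,0,0,0.074,1]]}}

```text
time: 1.77
position: [0.4006, 0.3618, 0.3435]
ee_rot: [[-0.55, 0.835, 0.001], [0.835, 0.55, 0.0], [-0.0, 0.001, -1.0]]
contact_force: [1.3, 0.2, -0.5]
opening: 0.0868
finger_force: 0.0
```

{"name": "carry_out", "arguments": {"series": [[-0.033,0.002,-0.015,0,0,0.074,1],[-0.033,0.005,-0.015,0,0,0.074,1],[0,0,0,0,0,0,1]]}}

```text
time: 2.02
position: [0.4445, 0.3067, 0.3762]
ee_rot: [[-0.416, 0.909, 0.007], [0.909, 0.416, 0.0], [-0.003, 0.006, -1.0]]
contact_force: [-0.3, 1.0, 0.6]
opening: 0.0871
finger_force: 0.0
```

```bash
python3 - <<'E'
from h import *
p,d,i=snap('wrist'); np.savez('w1.npz',p=p,d=d,M=i['world_from_camera']); save(p,'w1.png'); print(np.abs(robot.get_obs()['qvel']).max())
plan(.49,-.10,.34,12.6)
E
```

```text
0.05744258761383517
t 2.07 pos [0.4427 0.3086 0.3747] yaw 24.82 tilt [0.0037 0.0013] D [ 0.0473 -0.4086 -0.0347] turn -12.22 n 11
[-0.0355, -0.0117, 0.0032, 0, 0, 0.0194]
[-0.0357, -0.011, 0.0032, 0, 0, 0.0194]
[-0.0359, -0.0103, 0.0032, 0, 0, 0.0194]
[-0.0361, -0.0096, 0.0032, 0, 0, 0.0194]
[-0.0363, -0.0089, 0.0032, 0, 0, 0.0194]
[-0.0365, -0.0082, 0.0032, 0, 0, 0.0194]
[-0.0366, -0.0075, 0.0032, 0, 0, 0.0194]
[-0.0368, -0.0068, 0.0032, 0, 0, 0.0194]
[-0.0369, -0.0061, 0.0032, 0, 0, 0.0194]
[-0.037, -0.0053, 0.0032, 0, 0, 0.0194]
[-0.0371, -0.0046, 0.0032, 0, 0, 0.0194]
```

View pics/w1.png

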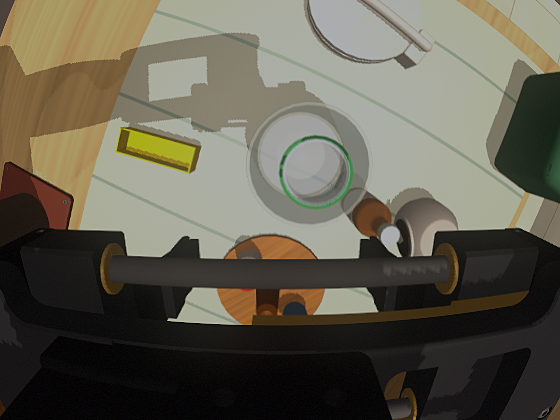

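Wrist view: the green jar ring is at (316,172), the oil bottle at (372,215), the board at (270,280) and a small box at (157,150). Next I fit the ring and go look at the container.

```bash
cat >> h.py <<'E'
def rays(info,m,zz,fish=True):
    v,u=np.nonzero(m); A=world(info,u.astype(float),v.astype(float),np.ones(len(u)),fish); o=np.array(info['world_from_camera'])[:3,3]
    t=(zz-o[2])/(A[:,2]-o[2]); return o+(A-o)*t[:,None]
def hsv(p):
    h=cv2.cvtColor(p,cv2.COLOR_RGB2HSV).astype(int); return h[...,0],h[...,1],h[...,2]
def circ(q):
    A=np.c_[2*q[:,:2],np.ones(len(q))]; s=np.linalg.lstsq(A,(q[:,:2]**2).sum(1),rcond=None)[0]; return s[:2],np.sqrt(s[2]+s[0]**2+s[1]**2)
E
python3 - <<'E'
from h import *
z=np.load('w1.npz'); p,d=z['p'],z['d']; i=robot.camera_info('wrist'); i['world_from_camera']=z['M']
H,S,V=hsv(p); m=(H>45)&(H<85)&(S>90)&(V>50); m[:, :250]=0; m[:,380:]=0; m[:110]=0; m[225:]=0
q=rays(i,m,.225); c,r=circ(q); print(m.sum(),c,r, np.median(d[m]))
W=cloud(i,d,True); print('table',np.median(W[80:100,200:230,2]),'ring z',np.percentile(W[m][:,2],[10,50,90]))
plan(.54,-.18,.36,12.6)
E
```

```text
533 [0.46746795 0.34426444] 0.03491051074137078 0.31495702
table 0.0002731505787184618 ring z [0.22330565 0.22420819 0.22520368]
t 2.07 pos [0.4427 0.3086 0.3747] yaw 24.82 tilt [0.0037 0.0013] D [ 0.0973 -0.4886 -0.0147] turn -12.22 n 13
[-0.0373, -0.009, 0.0011, 0, 0, 0.0164]
[-0.0374, -0.0084, 0.0011, 0, 0, 0.0164]
[-0.0375, -0.0078, 0.0011, 0, 0, 0.0164]
[-0.0377, -0.0071, 0.0011, 0, 0, 0.0164]
[-0.0378, -0.0065, 0.0011, 0, 0, 0.0164]
[-0.0379, -0.0059, 0.0011, 0, 0, 0.0164]
[-0.038, -0.0053, 0.0011, 0, 0, 0.0164]
[-0.038, -0.0047, 0.0011, 0, 0, 0.0164]
[-0.0381, -0.004, 0.0011, 0, 0, 0.0164]
[-0.0382, -0.0034, 0.0011, 0, 0, 0.0164]
[-0.0382, -0.0028, 0.0011, 0, 0, 0.0164]
[-0.0383, -0.0021, 0.0011, 0, 0, 0.0164]
[-0.0383, -0.0015, 0.0011, 0, 0, 0.0164]
```

{"name": "carry_out", "arguments": {"series": [[-0.037,-0.009,0.001,0,0,0.0164,1],[-0.037,-0.008,0.001,0,0,0.0164,1],[-0.038,-0.008,0.001,0,0,0.0164,1],[-0.038,-0.007,0.001,0,0,0.0164,1],[-0.038,-0.007,0.001,0,0,0.0164,1],[-0.038,-0.006,0.001,0,0,0.0164,1],[-0.038,-0.005,0.001,0,0,0.0164,1],[-0.038,-0.005,0.001,0,0,0.0164,1]]}}

```text
time: 2.73
position: [0.5012, 0.009, 0.3638]
ee_rot: [[-0.304, 0.953, -0.001], [0.953, 0.304, 0.001], [0.001, -0.0, -1.0]]
contact_force: [0.9, -0.2, 0.1]
opening: 0.0872
finger_force: 0.0
```

{"name": "carry_out", "arguments": {"series": [[-0.038,-0.004,0.001,0,0,0.0164,1],[-0.038,-0.003,0.001,0,0,0.0164,1],[-0.038,-0.003,0.001,0,0,0.0164,1],[-0.038,-0.002,0.001,0,0,0.0164,1],[-0.038,-0.002,0.001,0,0,0.0164,1],[0,0,0,0,0,0,1]]}}

```text
time: 3.23
position: [0.5395, -0.1819, 0.3572]
ee_rot: [[-0.219, 0.976, -0.003], [0.976, 0.219, -0.001], [-0.0, -0.003, -1.0]]
contact_force: [0.1, 0.4, -0.8]
opening: 0.0871
finger_force: 0.0
```

```bash
python3 - <<'E'
from h import *
p,d,i=snap('wrist'); np.savez('w2.npz',p=p,d=d,M=i['world_from_camera']); save(p,'w2.png')
for t in ['cone_up_c','upper_box_c','cup','spice']:
    for r in robot.spot_in('wrist',t)[:4]: print(t,round(r['conf'],2),(np.array(r['bbox'])*[560,420,560,420]).round().tolist())
plan(.528,-.1036,.25,12.6)
E
```

```text
cone_up_c 0.78 [299.0, 211.0, 30.0, 37.0]
upper_box_c 0.88 [287.0, 120.0, 175.0, 56.0]
upper_box_c 0.72 [143.0, 135.0, 91.0, 51.0]
upper_box_c 0.22 [372.0, 277.0, 85.0, 80.0]
cup 0.58 [350.0, 16.0, 40.0, 32.0]
spice 0.56 [306.0, 7.0, 30.0, 13.0]
t 3.48 pos [ 0.5395 -0.1754  0.3594] yaw 13.02 tilt [-0.0002  0.0007] D [-0.0115  0.0718 -0.1094] turn -0.42 n 4
[0.0181, 0.0012, 0.0274, 0, 0, 0.0018]
[0.0181, 0.0012, 0.0274, 0, 0, 0.0018]
[0.0182, 0.0012, 0.0274, 0, 0, 0.0018]
[0.0182, 0.0011, 0.0274, 0, 0, 0.0018]
```

View pics/w2.png

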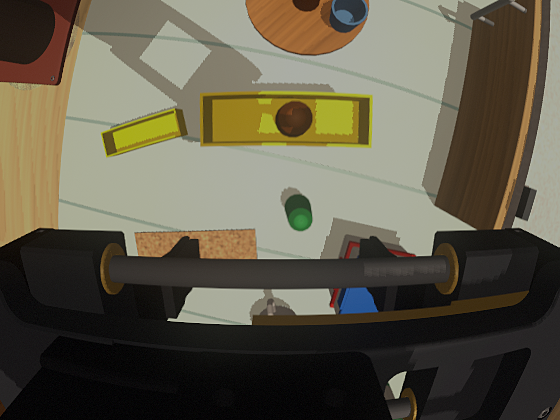

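The picture shows the large yellow box at (287,120) with the brown cone at (293,119). The green look-alike is at (298,211), the small box at (143,135) and the mat edge at (196,243). Measuring them closely now.

```bash
cat > m2.py <<'E'
from h import *
z=np.load('w2.npz'); p,d=z['p'],z['d']; i=robot.camera_info('wrist'); i['world_from_camera']=z['M']
W=cloud(i,d,True); H,S,V=hsv(p); print('table',np.median(W[190:220,130:180,2]))
m=(W[...,2]>.155)&(W[...,2]<.172)&(H>20)&(H<38)&(S>100); m[:80]=0; m[165:]=0; m[:,:195]=0; m[:,380:]=0
q=W[m]; a=np.radians(12.6); 
c,s,an=cv2.minAreaRect(q[:,:2].astype(np.float32)); print('rim',m.sum(),c,s,an,np.median(q[:,2]))
a=np.radians(an if s[0]>s[1] else an-90); U=np.array([np.cos(a),np.sin(a)]); N=np.array([-U[1],U[0]])
for k in (U,N): e=np.percentile(q[:,:2]@k,[.5,1.5,98.5,99.5]); print(e, (e[0]+e[3])/2, e[3]-e[0])
mm=np.zeros_like(m); mm[95:145,268:320]=1; k=mm&(W[...,2]>.172)&(W[...,2]<.21); q=W[k]; print('cone',k.sum(),q[:,2].max())
for lo in (.175,.18,.185,.19): j=(q[:,2]>lo)&(q[:,2]<lo+.006); print(lo,circ(q[j]),j.sum()) if j.sum()>8 else 0
E
python3 m2.py
```

```text
table 0.0004946596181608087
rim 1584 (0.5287759900093079, -0.1035604476928711) (0.1899728626012802, 0.059261515736579895) 12.216588020324707 0.16440438361980028
[0.40012707 0.40043211 0.5889795  0.58941666] 0.4947718634924346 0.18928959527289108
[-0.24268601 -0.24262319 -0.18391401 -0.18369871] -0.2131923577895382 0.05898730557405776
cone 966 0.20440629689216128
0.175 (array([ 0.53679894, -0.10326944]), np.float64(0.017784391198564165)) 9
0.185 (array([ 0.53678649, -0.10290513]), np.float64(0.017230951727531984)) 34
0.19 (array([ 0.53693201, -0.1027726 ]), np.float64(0.015490883381374531)) 348
```

```bash
python3 - <<'E'
from h import *
plan(.5368,-.1030,.24,12.2)
E
```

```text
t 3.48 pos [ 0.5395 -0.1754  0.3594] yaw 13.02 tilt [-0.0002  0.0007] D [-0.0027  0.0724 -0.1194] turn -0.82 n 4
[0.0178, 0.0034, 0.0299, 0, 0, 0.0036]
[0.0178, 0.0034, 0.0299, 0, 0, 0.0036]
[0.0178, 0.0033, 0.0299, 0, 0, 0.0036]
[0.0178, 0.0032, 0.0299, 0, 0, 0.0036]
```

{"name": "carry_out", "arguments": {"series": [[0.018,0.003,0.03,0,0,0.004,1],[0.018,0.003,0.03,0,0,0.004,1],[0.018,0.003,0.03,0,0,0.004,1],[0.018,0.003,0.03,0,0,0.003,1],[0,0,0,0,0,0,1],[0,0,0,0,0,0,1]], "squeeze": 25}}

```text
time: 3.98
position: [0.5344, -0.1019, 0.2382]
ee_rot: [[-0.212, 0.977, -0.003], [0.977, 0.212, 0.001], [0.002, -0.003, -1.0]]
contact_force: [0.0, -0.1, 0.3]
opening: 0.087
finger_force: 0.0
```

```bash
python3 - <<'E'
from h import *
plan(.5368,-.1030,.16,12.2)
E
```

```text
t 3.98 pos [ 0.5344 -0.1019  0.2382] yaw 12.26 tilt [-0.0031  0.0011] D [ 0.0024 -0.0011 -0.0782] turn -0.06 n 2
[-0.0008, 0.0011, 0.0391, 0, 0, 0.0005]
[-0.0008, 0.0011, 0.0391, 0, 0, 0.0005]
```

{"name": "carry_out", "arguments": {"series": [[-0.001,0.001,0.03,0,0,0,1],[-0.001,0.001,0.03,0,0,0,1],[0,0,0.018,0,0,0,1],[0,0,0,0,0,0,1],[0,0,0,0,0,0,0],[0,0,0,0,0,0,0],[0,0,0,0,0,0,0],[0,0,0,0,0,0,0]]}}

```text
time: 4.65
position: [0.5393, -0.1065, 0.164]
ee_rot: [[-0.208, 0.978, 0.004], [0.978, 0.208, -0.001], [-0.002, 0.003, -1.0]]
contact_force: [1.0, -0.3, 0.9]
opening: 0.0679
finger_force: 0.0
```

{"name": "carry_out", "arguments": {"series": [[0,0,0,0,0,0,0],[0,0,0,0,0,0,0],[0,0,0,0,0,0,0]]}}

```text
time: 4.9
position: [0.5381, -0.106, 0.162]
ee_rot: [[-0.208, 0.978, 0.001], [0.978, 0.208, -0.0], [-0.0, 0.001, -1.0]]
contact_force: [0.3, -0.5, -0.8]
opening: 0.0485
finger_force: 0.0
```

{"name": "carry_out", "arguments": {"series": [[0.003,0,0,0,0,0,0],[0,0,0,0,0,0,0],[0,0,0,0,0,0,0],[0,0,0,0,0,0,0],[0,0,0,0,0,0,0]]}}

```text
time: 5.32
position: [0.5373, -0.1028, 0.1616]
ee_rot: [[-0.208, 0.978, -0.0], [0.978, 0.208, 0.0], [0.0, 0.0, -1.0]]
contact_force: [-1.2, -0.0, 0.6]
opening: 0.0365
finger_force: 25.0
```

{"name": "carry_out", "arguments": {"series": [[0,0,-0.02,0,0,0,0],[0,0,-0.03,0,0,0,0],[0,0,-0.035,0,0,0,0],[0,0,-0.035,0,0,0,0],[0,0,-0.03,0,0,0,0],[0,0,0,0,0,0,0]]}}

```text
time: 5.82
position: [0.54, -0.104, 0.3193]
ee_rot: [[-0.208, 0.978, 0.011], [0.978, 0.208, -0.004], [-0.006, 0.01, -1.0]]
contact_force: [1.0, -0.4, -0.8]
opening: 0.0366
finger_force: 24.9
```

```bash
python3 - <<'E'
from h import *
o=robot.get_obs(); print(o['opening'],o['finger_force'],o['contact_force'])
plan(.4675,.3443,.31,v=.038)
E
```

```text
0.036616424692521424 24.927030694379937 [ 1.02231667 -0.44750367 -0.79898791]
t 5.82 pos [ 0.54   -0.104   0.3193] yaw 12.02 tilt [ 0.0109 -0.0039] D [-0.0725  0.4483 -0.0093] turn 0 n 12
[0.0378, 0.0019, 0.0008, 0, 0, -0.0]
[0.0378, 0.0019, 0.0008, 0, 0, -0.0]
[0.0378, 0.0019, 0.0008, 0, 0, -0.0]
[0.0378, 0.0019, 0.0008, 0, 0, -0.0]
[0.0378, 0.0019, 0.0008, 0, 0, -0.0]
[0.0378, 0.0019, 0.0008, 0, 0, -0.0]
[0.0378, 0.0019, 0.0008, 0, 0, -0.0]
[0.0378, 0.0019, 0.0008, 0, 0, -0.0]
[0.0378, 0.0019, 0.0008, 0, 0, -0.0]
[0.0378, 0.0019, 0.0008, 0, 0, -0.0]
[0.0378, 0.0019, 0.0008, 0, 0, -0.0]
[0.0378, 0.0019, 0.0008, 0, 0, -0.0]
```

{"name": "carry_out", "arguments": {"series": [[0.02,0.001,0,0,0,0,0],[0.038,0.002,0,0,0,0,0],[0.038,0.002,0,0,0,0,0],[0.038,0.002,0,0,0,0,0],[0.038,0.002,0,0,0,0,0],[0.038,0.002,0,0,0,0,0],[0.038,0.002,0,0,0,0,0],[0.038,0.002,0,0,0,0,0]]}}

```text
time: 6.48
position: [0.4915, 0.1814, 0.3108]
ee_rot: [[-0.208, 0.978, -0.001], [0.978, 0.208, -0.0], [-0.0, -0.001, -1.0]]
contact_force: [1.1, 1.1, -0.1]
opening: 0.0367
finger_force: 24.9
```

{"name": "carry_out", "arguments": {"series": [[0.038,0.002,0,0,0,0,0],[0.038,0.002,0,0,0,0,0],[0.038,0.002,0,0,0,0,0],[0.034,0.002,0,0,0,0,0],[0.018,0.001,0,0,0,0,0],[0,0,0,0,0,0,0],[0,0,0,0,0,0,0],[0,0,0,0,0,0,0]]}}

```text
time: 7.15
position: [0.4666, 0.3434, 0.3108]
ee_rot: [[-0.208, 0.978, -0.001], [0.978, 0.208, -0.001], [-0.001, -0.001, -1.0]]
contact_force: [0.3, -0.1, -1.1]
opening: 0.0364
finger_force: 24.9
```

```bash
cat > ins.py <<'E'
from h import *
o=robot.get_obs(); print(o['opening'],o['finger_force'],o['contact_force'])
p,d,i=snap('wrist'); H,S,V=hsv(p); W=cloud(i,d,True)
m=(H>45)&(H<85)&(S>90)&(V>50)&(d>0)&(np.abs(W[...,2]-.225)<.008)
q=rays(i,m,.2245); k=np.hypot(q[:,0]-.4675,q[:,1]-.3443)<.05; q=q[k]; print('ring',len(q),circ(q) if len(q)>20 else '')
plan(.4675,.3443,.236); save(p,sys.argv[1])
E
python3 ins.py ins1.png
```

```text
0.03643986534122991 24.925130294286646 [ 0.27258427 -0.14144195 -1.14293532]
ring 630 (array([0.4680375 , 0.34396122]), np.float64(0.03502662826401588))
t 7.2 pos [0.4668 0.3431 0.311 ] yaw 11.97 tilt [-0.0005 -0.0009] D [ 0.0007  0.0012 -0.075 ] turn 0 n 2
[0.0005, 0.0005, 0.0375, 0, 0, -0.0]
[0.0005, 0.0005, 0.0375, 0, 0, -0.0]
```

{"name": "carry_out", "arguments": {"series": [[0.001,0.001,0.015,0,0,0,0],[0,0,0.02,0,0,0,0],[0,0,0.02,0,0,0,0],[0,0,0.015,0,0,0,0],[0,0,0.004,0,0,0,0],[0,0,0,0,0,0,0]]}}

```text
time: 7.7
position: [0.4671, 0.3437, 0.236]
ee_rot: [[-0.207, 0.978, -0.003], [0.978, 0.207, -0.002], [-0.001, -0.003, -1.0]]
contact_force: [-0.1, 0.8, -0.8]
opening: 0.0368
finger_force: 24.9
```

{"name": "carry_out", "arguments": {"series": [[0,0,0,0,0,0,0.7],[0,0,0,0,0,0,0.7],[0,0,0,0,0,0,0.7],[0,0,-0.01,0,0,0,0.7],[0,0,-0.03,0,0,0,0.8],[0,0,-0.035,0,0,0,1]]}}

```text
time: 8.2
position: [0.4662, 0.3447, 0.3121]
ee_rot: [[-0.208, 0.978, -0.004], [0.978, 0.208, -0.002], [-0.001, -0.004, -1.0]]
contact_force: [0.7, 0.5, 0.1]
opening: 0.0667
finger_force: 0.0
```

```bash
python3 - <<'E'
from h import *
p,d,i=snap('wrist'); save(p,'w3.png')
plan(.5287,-.1036,.25,12.2+90,v=.039)
E
```

```text
t 8.25 pos [0.4694 0.3465 0.3228] yaw 12.03 tilt [0.0093 0.0051] D [ 0.0593 -0.4501 -0.0728] turn -89.83 n 13
[-0.0348, -0.0028, 0.0056, 0, 0, 0.1206]
[-0.0349, 0.0015, 0.0056, 0, 0, 0.1206]
[-0.0345, 0.0056, 0.0056, 0, 0, 0.1206]
[-0.0335, 0.0097, 0.0056, 0, 0, 0.1206]
[-0.0321, 0.0137, 0.0056, 0, 0, 0.1206]
[-0.0302, 0.0175, 0.0056, 0, 0, 0.1206]
[-0.0279, 0.021, 0.0056, 0, 0, 0.1206]
[-0.0252, 0.0242, 0.0056, 0, 0, 0.1206]
[-0.0221, 0.027, 0.0056, 0, 0, 0.1206]
[-0.0187, 0.0295, 0.0056, 0, 0, 0.1206]
[-0.015, 0.0315, 0.0056, 0, 0, 0.1206]
[-0.0111, 0.0331, 0.0056, 0, 0, 0.1206]
[-0.007, 0.0342, 0.0056, 0, 0, 0.1206]
```

View pics/w3.png

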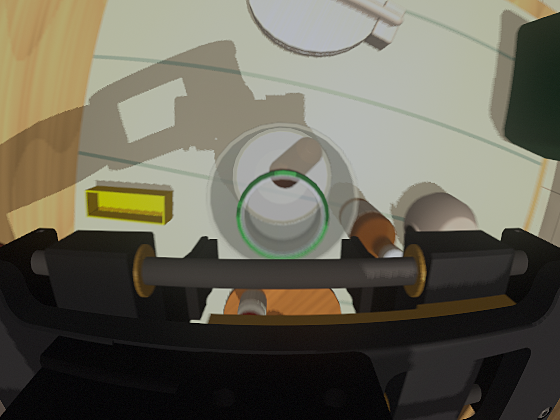

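The cone lies inside the jar, seen through the glass at (297,160). Next is the yellow container. I refine the mat pose offline from the saved top image.

```bash
python3 - <<'E'
from h import *
z=np.load('top1.npz'); p,d=z['p'],z['d']; i=robot.camera_info('top'); H,S,V=hsv(p)
m=(H<20)&(S>90)&(V>80); m[:,:362]=0; m[:,420:]=0; m[:192]=0; m[265:]=0
n,l,st,_=cv2.connectedComponentsWithStats(m.astype(np.uint8)); k=1+np.argmax(st[1:,4]); m=l==k
q=rays(i,m,.004,False)[:,:2].astype(np.float32); print(m.sum(),cv2.minAreaRect(q),q.mean(0)); C=np.cov(q.T); w,v=np.linalg.eigh(C); print(np.degrees(np.arctan2(v[1,1],v[0,1])),np.sqrt(12*w))
E
```

```text
1456 ((0.4262627363204956, -0.36180606484413147), (0.21995799243450165, 0.10053536295890808), 14.85335922241211) [ 0.42546463 -0.3622504 ]
-165.15480588383662 [0.10002838 0.21982729]
```

{"name": "carry_out", "arguments": {"series": [[-0.035,-0.003,0.002,0,0,0.12,1],[-0.035,0.001,0.002,0,0,0.12,1],[-0.034,0.006,0.002,0,0,0.12,1],[-0.034,0.01,0.002,0,0,0.12,1],[-0.032,0.014,0.005,0,0,0.12,1],[-0.03,0.017,0.005,0,0,0.12,1],[-0.028,0.021,0.005,0,0,0.12,1],[-0.025,0.024,0.005,0,0,0.12,1]]}}

```text
time: 8.92
position: [0.5047, 0.067, 0.2862]
ee_rot: [[0.686, 0.728, 0.003], [0.728, -0.686, -0.0], [0.002, 0.002, -1.0]]
contact_force: [1.2, -0.7, 0.2]
opening: 0.0873
finger_force: 0.0
```

{"name": "carry_out", "arguments": {"series": [[-0.022,0.027,0.007,0,0,0.12,1],[-0.019,0.029,0.007,0,0,0.12,1],[-0.015,0.031,0.007,0,0,0.12,1],[-0.011,0.033,0.007,0,0,0.12,1],[-0.007,0.034,0.007,0,0,0.12,1],[0,0,0,0,0,0,1],[0,0,0,0,0,0,1]], "squeeze": 15}}

```text
time: 9.5
position: [0.5274, -0.105, 0.2502]
ee_rot: [[0.976, 0.216, 0.001], [0.216, -0.976, -0.0], [0.0, 0.0, -1.0]]
contact_force: [0.2, 0.8, 0.2]
opening: 0.0869
finger_force: 0.0
```

```bash
python3 - <<'E'
from h import *
p,d,i=snap('wrist'); save(p,'w4.png'); np.savez('w4.npz',p=p,d=d,M=i['world_from_camera'])
W=cloud(i,d,True); H,S,V=hsv(p)
m=(d>0)&(W[...,2]>.157)&(W[...,2]<.172)&(H>20)&(H<38)&(S>100)&(np.hypot(W[...,0]-.5287,W[...,1]+.1036)<.12)
q=W[m]; print('rim',m.sum(),cv2.minAreaRect(q[:,:2].astype(np.float32)),np.median(q[:,2]))
plan(.5287,-.1036,.13,12.2+90)
E
```

```text
rim 2710 ((0.5289035439491272, -0.10403090715408325), (0.18977981805801392, 0.06002220883965492), 12.394922256469727) 0.16448695022824808
t 9.55 pos [ 0.5275 -0.1038  0.2505] yaw -77.38 tilt [0.001  0.0001] D [ 0.0012  0.0002 -0.1205] turn -0.42 n 4
[0.0003, 0.0, 0.0301, 0, 0, 0.0018]
[0.0003, 0.0, 0.0301, 0, 0, 0.0018]
[0.0003, 0.0, 0.0301, 0, 0, 0.0018]
[0.0003, 0.0, 0.0301, 0, 0, 0.0018]
```

{"name": "carry_out", "arguments": {"series": [[0.001,0,0.03,0,0,0,1],[0,0,0.035,0,0,0,1],[0,0,0.03,0,0,0,1],[0,0,0.02,0,0,0,1],[0,0,0.003,0,0,0,1],[0,0,0,0,0,0,0.6],[0,0,0,0,0,0,0.6],[0,0,0,0,0,0,0.6]]}}

```text
time: 10.22
position: [0.5299, -0.1031, 0.1342]
ee_rot: [[0.976, 0.22, 0.004], [0.22, -0.976, -0.001], [0.004, 0.002, -1.0]]
contact_force: [1.5, 1.2, 0.5]
opening: 0.0744
finger_force: 0.0
```

{"name": "carry_out", "arguments": {"series": [[0,0,0,0,0,0,0.6],[0,0,0,0,0,0,0.6],[0,0,0,0,0,0,0.6],[0,0,0,0,0,0,0.6],[0,0,0,0,0,0,0.6]]}}

```text
time: 10.63
position: [0.5292, -0.1038, 0.1331]
ee_rot: [[0.976, 0.219, 0.003], [0.219, -0.976, -0.001], [0.002, 0.002, -1.0]]
contact_force: [0.0, -1.3, 5.6]
opening: 0.0601
finger_force: 15.0
```

{"name": "carry_out", "arguments": {"series": [[0,0,-0.004,0,0,0,0.5],[0,0,-0.008,0,0,0,0.5],[0,0,-0.015,0,0,0,0.5],[0,0,-0.025,0,0,0,0.5],[0,0,-0.03,0,0,0,0.5],[0,0,-0.03,0,0,0,0.5],[0,0,0,0,0,0,0.5]], "squeeze": 20}}

```text
time: 11.22
position: [0.5312, -0.104, 0.251]
ee_rot: [[0.976, 0.219, 0.01], [0.219, -0.976, -0.003], [0.009, 0.005, -1.0]]
contact_force: [1.7, -1.1, 0.0]
opening: 0.0596
finger_force: 20.0
```

```bash
python3 - <<'E'
from h import *
o=robot.get_obs(); print(o['opening'],o['finger_force'],o['contact_force'])
p,d,i=snap('side'); W=cloud(i,d); H,S,V=hsv(p)
m=(H>100)&(H<125)&(S>120)&(d>0)&(np.hypot(W[...,0]-.53,W[...,1]+.104)<.13)&(W[...,2]>.1); print('blue top',m.sum(),W[m].mean(0).round(3),np.percentile(W[m][:,2],95) if m.any() else '')
save(p[150:350,200:420],'s2.png')
plan(.426,-.362,.222,14.85+90,v=.035)
E
```

```text
0.05964745528361876 19.98476705979556 [ 1.70768447 -1.0890946   0.04147789]
blue top 259 [ 0.519 -0.114  0.132] 0.3800369009709933
t 11.27 pos [ 0.5302 -0.1037  0.2479] yaw -77.36 tilt [ 0.0069 -0.0023] D [-0.1042 -0.2583 -0.0259] turn 2.21 n 8
[-0.0198, 0.0286, 0.0032, 0, 0, -0.0048]
[-0.0199, 0.0286, 0.0032, 0, 0, -0.0048]
[-0.02, 0.0285, 0.0032, 0, 0, -0.0048]
[-0.0202, 0.0284, 0.0032, 0, 0, -0.0048]
[-0.0203, 0.0283, 0.0032, 0, 0, -0.0048]
[-0.0205, 0.0282, 0.0032, 0, 0, -0.0048]
[-0.0206, 0.0281, 0.0032, 0, 0, -0.0048]
[-0.0207, 0.028, 0.0032, 0, 0, -0.0048]
```

{"name": "carry_out", "arguments": {"series": [[-0.015,0.021,0,0,0,-0.005,0.5],[-0.02,0.028,0.003,0,0,-0.005,0.5],[-0.02,0.029,0.003,0,0,-0.005,0.5],[-0.02,0.028,0.003,0,0,-0.005,0.5],[-0.02,0.028,0.003,0,0,-0.005,0.5],[-0.02,0.028,0.003,0,0,-0.005,0.5],[-0.02,0.028,0.003,0,0,-0.005,0.5],[-0.021,0.028,0.003,0,0,-0.004,0.5]]}}

```text
time: 11.93
position: [0.4265, -0.3523, 0.2206]
ee_rot: [[0.966, 0.257, -0.002], [0.257, -0.966, 0.002], [-0.001, -0.003, -1.0]]
contact_force: [1.0, 0.1, -2.6]
opening: 0.06
finger_force: 20.0
```

{"name": "carry_out", "arguments": {"series": [[-0.006,0.009,0.01,0,0,0,0.5],[0,0,0.02,0,0,0,0.5],[0,0,0.03,0,0,0,0.5],[0,0,0.03,0,0,0,0.5],[0,0,0,0,0,0,0.5],[0,0,0,0,0,0,0.5]]}}

```text
time: 12.43
position: [0.4229, -0.3598, 0.1296]
ee_rot: [[0.966, 0.257, -0.005], [0.257, -0.966, 0.006], [-0.003, -0.007, -1.0]]
contact_force: [0.8, -0.1, -1.0]
opening: 0.0602
finger_force: 20.0
```

```bash
python3 - <<'E'
from h import *
p,d,i=snap('wrist'); W=cloud(i,d,True); H,S,V=hsv(p); save(p,'w5.png')
m=(H>3)&(H<22)&(S>60)&(V>70)&(np.hypot(W[...,0]-.426,W[...,1]+.362)<.14)&(np.abs(W[...,2]-.003)<.008)
print(m.sum(), np.median(W[m],0))
m=(H>20)&(H<38)&(S>100)&(d>0)&(W[...,2]>.12)&(W[...,2]<.2)&(np.hypot(W[...,0]-.426,W[...,1]+.362)<.14)
q=W[m]; print('box',m.sum(),cv2.minAreaRect(q[:,:2].astype(np.float32)) if m.any() else '',np.percentile(q[:,2],[5,50,95]))
plan(.426,-.362,.036,14.85+90,v=.03)
E
```

```text
3 [ 0.37481103 -0.30233061  0.00075343]
box 12661 ((0.4433593153953552, -0.33400049805641174), (0.13710962235927582, 0.11887683719396591), 14.524277687072754) [0.12446992 0.1541328  0.16177942]
t 12.48 pos [ 0.4243 -0.3613  0.1321] yaw -75.11 tilt [-0.0014  0.0018] D [ 0.0017 -0.0007 -0.0961] turn -0.04 n 4
[0.0004, 0.0003, 0.024, 0, 0, 0.0002]
[0.0004, 0.0003, 0.024, 0, 0, 0.0002]
[0.0004, 0.0003, 0.024, 0, 0, 0.0002]
[0.0004, 0.0003, 0.024, 0, 0, 0.0002]
```

View pics/w5.png

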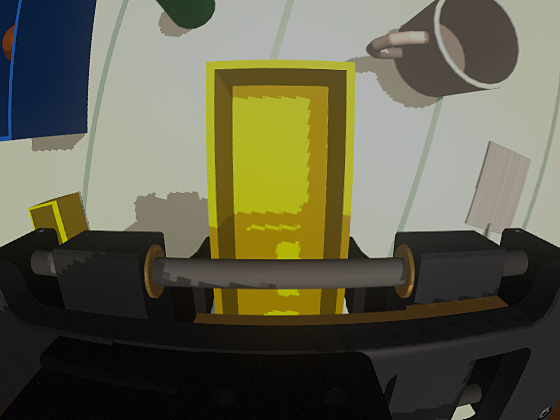

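The box hangs straight in the gripper. The mug is at (450,40) and clear of it, so I lower.

{"name": "carry_out", "arguments": {"series": [[0.001,0.001,0.02,0,0,0,0.5],[0.001,0,0.025,0,0,0,0.5],[0,0,0.025,0,0,0,0.5],[0,0,0.015,0,0,0,0.5],[0,0,0.007,0,0,0,0.5],[0,0,0.002,0,0,0,0.5],[0,0,0,0,0,0,0.5],[0,0,0,0,0,0,0.5]]}}

```text
time: 13.15
position: [0.428, -0.3637, 0.0406]
ee_rot: [[0.966, 0.257, 0.002], [0.257, -0.966, -0.002], [0.002, 0.003, -1.0]]
contact_force: [-0.0, 1.0, -1.1]
opening: 0.0598
finger_force: 20.0
```

```bash
python3 - <<'E'
from h import *
plan(.426,-.362,.035,14.85+90,v=.03)
E
```

```text
t 13.15 pos [ 0.428  -0.3637  0.0406] yaw -75.12 tilt [ 0.0022 -0.0025] D [-0.002   0.0017 -0.0056] turn -0.03 n 1
[-0.0015, -0.0022, 0.0056, 0, 0, 0.0006]
```

{"name": "carry_out", "arguments": {"series": [[-0.001,-0.001,0.002,0,0,0,0.5],[0,0,0.001,0,0,0,0.5],[0,0,0,0,0,0,0.5],[0,0,0,0,0,0,0.5]]}}

```text
time: 13.48
position: [0.4257, -0.3619, 0.0359]
ee_rot: [[0.966, 0.257, 0.0], [0.257, -0.966, -0.0], [0.0, 0.0, -1.0]]
contact_force: [1.1, -0.4, -1.1]
opening: 0.0601
finger_force: 20.0
```

{"name": "carry_out", "arguments": {"series": [[0,0,0.001,0,0,0,0.5],[0,0,0,0,0,0,0.9],[0,0,0,0,0,0,0.9],[0,0,0,0,0,0,0.9],[0,0,0,0,0,0,0.9],[0,0,-0.02,0,0,0,0.9],[0,0,-0.035,0,0,0,0.9],[0,0,-0.04,0,0,0,1]]}}

```text
time: 14.15
position: [0.424, -0.3601, 0.128]
ee_rot: [[0.967, 0.257, -0.004], [0.257, -0.967, 0.004], [-0.003, -0.005, -1.0]]
contact_force: [0.7, 0.1, 0.8]
opening: 0.0807
finger_force: 0.0
```

{"name": "carry_out", "arguments": {"series": [[0,0,-0.04,0,0,0,1],[0,0,-0.035,0,0,0,1],[0,0,0,0,0,0,1]]}}

```text
time: 14.4
position: [0.4289, -0.3653, 0.2139]
ee_rot: [[0.966, 0.257, 0.01], [0.257, -0.966, -0.011], [0.007, 0.013, -1.0]]
contact_force: [1.6, -1.1, 1.1]
opening: 0.0864
finger_force: 0.0
```

```bash
python3 - <<'E'
from h import *
p,d,i=snap('top'); W=cloud(i,d); H,S,V=hsv(p)
m=(d>0)&(W[...,2]>.052)&(W[...,2]<.08)&(H>20)&(H<38)&(S>100)&(np.hypot(W[...,0]-.426,W[...,1]+.362)<.14)
q=W[m]; print('box top',m.sum(),cv2.minAreaRect(q[:,:2].astype(np.float32)))
np.savez('top2.npz',p=p,d=d)
p,d,i=snap('wrist'); W=cloud(i,d,True); H,S,V=hsv(p)
m=(d>0)&(W[...,2]>.055)&(W[...,2]<.08)&(H>20)&(H<38)&(S>100)&(np.hypot(W[...,0]-.426,W[...,1]+.362)<.14)
q=W[m]; print('box w',m.sum(),cv2.minAreaRect(q[:,:2].astype(np.float32)),np.median(q[:,2]))
plan(.54,-.19,.28,12.4,v=.037)
E
```

```text
box top 37 ((0.43491125106811523, -0.35985592007637024), (0.16896840929985046, 0.0601344108581543), 14.563570022583008)
box w 1663 ((0.4405738413333893, -0.35841184854507446), (0.1582126021385193, 0.06003737077116966), 14.794544219970703) 0.06650128980219716
t 14.5 pos [ 0.4266 -0.3628  0.2069] yaw -75.13 tilt [ 0.0032 -0.0036] D [0.1134 0.1728 0.0731] turn 87.53 n 13
[0.0118, -0.0106, -0.0056, 0, 0, -0.1175]
[0.013, -0.0091, -0.0056, 0, 0, -0.1175]
[0.014, -0.0076, -0.0056, 0, 0, -0.1175]
[0.0148, -0.0059, -0.0056, 0, 0, -0.1175]
[0.0154, -0.0041, -0.0056, 0, 0, -0.1175]
[0.0157, -0.0023, -0.0056, 0, 0, -0.1175]
[0.0159, -0.0004, -0.0056, 0, 0, -0.1175]
[0.0158, 0.0015, -0.0056, 0, 0, -0.1175]
[0.0156, 0.0033, -0.0056, 0, 0, -0.1175]
[0.0151, 0.0051, -0.0056, 0, 0, -0.1175]
[0.0144, 0.0068, -0.0056, 0, 0, -0.1175]
[0.0135, 0.0085, -0.0056, 0, 0, -0.1175]
[0.0124, 0.01, -0.0056, 0, 0, -0.1175]
```

{"name": "carry_out", "arguments": {"series": [[0.012,-0.011,-0.006,0,0,-0.117,1],[0.013,-0.009,-0.006,0,0,-0.117,1],[0.014,-0.008,-0.006,0,0,-0.117,1],[0.015,-0.006,-0.006,0,0,-0.117,1],[0.015,-0.004,-0.006,0,0,-0.117,1],[0.016,-0.002,-0.006,0,0,-0.117,1],[0.016,0,-0.006,0,0,-0.117,1],[0.016,0.001,-0.006,0,0,-0.117,1]]}}

```text
time: 15.17
position: [0.4952, -0.2534, 0.2501]
ee_rot: [[0.361, 0.933, -0.003], [0.933, -0.361, 0.002], [0.001, -0.004, -1.0]]
contact_force: [-0.3, 0.6, 0.0]
opening: 0.087
finger_force: 0.0
```

{"name": "carry_out", "arguments": {"series": [[0.016,0.003,-0.006,0,0,-0.117,1],[0.015,0.005,-0.006,0,0,-0.117,1],[0.014,0.007,-0.006,0,0,-0.117,1],[0.013,0.008,-0.006,0,0,-0.117,1],[0.012,0.01,-0.006,0,0,-0.117,1],[0,0,0,0,0,0,1],[0,0,0,0,0,0,1],[0,0,0,0,0,0,1]], "squeeze": 25}}

```text
time: 15.83
position: [0.5383, -0.1893, 0.2806]
ee_rot: [[-0.206, 0.979, -0.003], [0.979, 0.206, 0.001], [0.001, -0.003, -1.0]]
contact_force: [-0.7, -0.1, -0.4]
opening: 0.0871
finger_force: 0.0
```

```bash
cat > m3.py <<'E'
from h import *
p,d,i=snap('wrist'); W=cloud(i,d,True); H,S,V=hsv(p); save(p,'w6.png'); np.savez('w6.npz',p=p,d=d,M=i['world_from_camera'])
near=(d>0)&(np.hypot(W[...,0]-.529,W[...,1]+.104)<.13)
m=near&(H>95)&(H<130)&(S>90)&(W[...,2]>.103)&(W[...,2]<.116); q=W[m]; print('blue rim',m.sum(),cv2.minAreaRect(q[:,:2].astype(np.float32)),np.median(q[:,2]))
k=near&((H<20)|(H>170))&(S>80)&(W[...,2]>.055)&(W[...,2]<.1); q=W[k]; print('cone',k.sum(),q[:,2].max(),q[q[:,2]>q[:,2].max()-.004].mean(0))
for lo in (.074,.078,.082): j=(q[:,2]>lo)&(q[:,2]<lo+.006); print(lo,circ(q[j]),j.sum()) if j.sum()>8 else 0
E
python3 m3.py
```

```text
blue rim 1568 ((0.5286118984222412, -0.10414831340312958), (0.18951795995235443, 0.05961229279637337), 12.269195556640625) 0.10955304481127945
cone 778 0.09403961808354727 [ 0.5192977  -0.10706612  0.09137059]
0.074 (array([ 0.51909278, -0.1070972 ]), np.float64(0.017207989890613163)) 14
0.078 (array([ 0.51916502, -0.107023  ]), np.float64(0.015901493112832885)) 170
0.082 (array([ 0.519078  , -0.10684886]), np.float64(0.014201377099071785)) 342
```

View pics/w6.png

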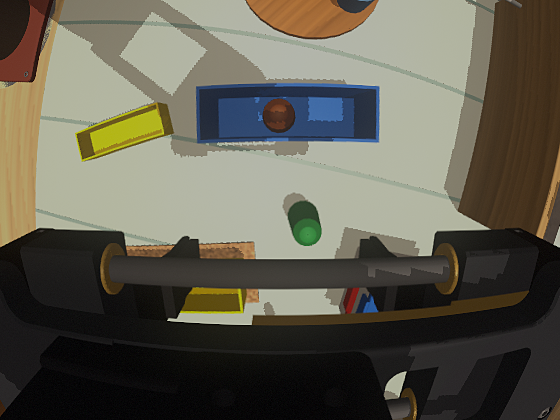

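Blue box is unmoved at (288,114) with the brown cone at (278,115), and the green look-alike is at (305,225). I go to the cone.

```bash
python3 -c "
from h import *
plan(.5191,-.1070,.14,12.3)"
```

```text
t 15.88 pos [ 0.5383 -0.1895  0.2809] yaw 11.87 tilt [-0.0025  0.0008] D [-0.0192  0.0825 -0.1409] turn 0.43 n 5
[0.0169, -0.0004, 0.0282, 0, 0, -0.0015]
[0.0169, -0.0003, 0.0282, 0, 0, -0.0015]
[0.0169, -0.0003, 0.0282, 0, 0, -0.0015]
[0.0169, -0.0003, 0.0282, 0, 0, -0.0015]
[0.0169, -0.0003, 0.0282, 0, 0, -0.0015]
```

{"name": "carry_out", "arguments": {"series": [[0.017,0,0.02,0,0,-0.002,1],[0.017,-0.001,0.03,0,0,-0.002,1],[0.017,0,0.03,0,0,-0.002,1],[0.017,-0.001,0.03,0,0,-0.001,1],[0.017,0,0.03,0,0,0,1],[0,0,0,0,0,0,1],[0,0,0,0,0,0,1],[0,0,0,0,0,0,1]]}}

```text
time: 16.55
position: [0.52, -0.1078, 0.1438]
ee_rot: [[-0.214, 0.977, 0.001], [0.977, 0.214, -0.001], [-0.001, 0.001, -1.0]]
contact_force: [0.6, -0.5, -0.3]
opening: 0.0868
finger_force: 0.0
```

```bash
python3 -c "
from h import *
plan(.5191,-.1070,.0525,12.3)"
```

```text
t 16.55 pos [ 0.52   -0.1078  0.1438] yaw 12.35 tilt [ 0.0015 -0.0011] D [-0.0009  0.0008 -0.0913] turn -0.05 n 3
[0.0003, -0.0002, 0.0304, 0, 0, 0.0003]
[0.0003, -0.0002, 0.0304, 0, 0, 0.0003]
[0.0003, -0.0002, 0.0304, 0, 0, 0.0003]
```

{"name": "carry_out", "arguments": {"series": [[0.001,0,0.02,0,0,0,1],[0,0,0.028,0,0,0,1],[0,0,0.022,0,0,0,1],[0,0,0.013,0,0,0,1],[0,0,0.006,0,0,0,1],[0,0,0,0,0,0,1],[0,0,0,0,0,0,0.6],[0,0,0,0,0,0,0.5]]}}

```text
time: 17.22
position: [0.5207, -0.1066, 0.0556]
ee_rot: [[-0.215, 0.977, 0.003], [0.977, 0.215, -0.001], [-0.002, 0.003, -1.0]]
contact_force: [-0.2, 0.0, -0.8]
opening: 0.0804
finger_force: 0.0
```

```bash
python3 -c "
from h import *
plan(.5191,-.1070,.0525,12.3)"
```

```text
t 17.22 pos [ 0.5207 -0.1066  0.0556] yaw 12.39 tilt [ 0.0033 -0.0013] D [-0.0016 -0.0004 -0.0031] turn -0.09 n 1
[-0.0001, -0.0017, 0.0031, 0, 0, 0.0015]
```

{"name": "carry_out", "arguments": {"series": [[0,-0.001,0.001,0,0,0,0],[0,0,0,0,0,0,0],[0,0,0,0,0,0,0],[0,0,0,0,0,0,0],[0,0,0,0,0,0,0],[0,0,0,0,0,0,0],[0,0,0,0,0,0,0],[0,0,0,0,0,0,0]]}}

```text
time: 17.88
position: [0.5182, -0.1057, 0.0526]
ee_rot: [[-0.215, 0.977, 0.0], [0.977, 0.215, -0.0], [-0.0, 0.0, -1.0]]
contact_force: [0.3, 0.4, -0.0]
opening: 0.0366
finger_force: 24.9
```

{"name": "carry_out", "arguments": {"series": [[0,0,0,0,0,0,0],[0,0,0,0,0,0,0],[0,0,0,0,0,0,0]]}}

```text
time: 18.13
position: [0.5182, -0.1058, 0.0526]
ee_rot: [[-0.215, 0.977, 0.0], [0.977, 0.215, -0.0], [-0.0, 0.0, -1.0]]
contact_force: [0.8, 0.8, -0.3]
opening: 0.0364
finger_force: 24.9
```

{"name": "carry_out", "arguments": {"series": [[0,0,-0.015,0,0,0,0],[0,0,-0.025,0,0,0,0],[0,0,-0.035,0,0,0,0],[0,0,-0.038,0,0,0,0],[0,0,-0.038,0,0,0,0],[0,0,-0.038,0,0,0,0],[0,0,-0.038,0,0,0,0],[0,0,-0.03,0,0,0,0]]}}

```text
time: 18.8
position: [0.518, -0.1058, 0.3126]
ee_rot: [[-0.215, 0.977, 0.002], [0.977, 0.215, -0.001], [-0.001, 0.001, -1.0]]
contact_force: [0.7, -0.6, -1.2]
opening: 0.0365
finger_force: 24.9
```

```bash
python3 - <<'E'
from h import *
o=robot.get_obs(); print(o['opening'],o['finger_force'],o['contact_force'])
plan(.4675,.3443,.31,v=.038)
E
```

```text
0.03654157995266396 24.88757545772387 [ 0.66823603 -0.55019962 -1.24213469]
t 18.8 pos [ 0.518  -0.1058  0.3126] yaw 12.42 tilt [ 0.0017 -0.0008] D [-0.0505  0.4501 -0.0026] turn 0 n 12
[0.0375, 0.004, 0.0002, 0, 0, -0.0]
[0.0375, 0.004, 0.0002, 0, 0, -0.0]
[0.0375, 0.004, 0.0002, 0, 0, -0.0]
[0.0375, 0.004, 0.0002, 0, 0, -0.0]
[0.0375, 0.004, 0.0002, 0, 0, -0.0]
[0.0375, 0.004, 0.0002, 0, 0, -0.0]
[0.0375, 0.004, 0.0002, 0, 0, -0.0]
[0.0375, 0.004, 0.0002, 0, 0, -0.0]
[0.0375, 0.004, 0.0002, 0, 0, -0.0]
[0.0375, 0.004, 0.0002, 0, 0, -0.0]
[0.0375, 0.004, 0.0002, 0, 0, -0.0]
[0.0375, 0.004, 0.0002, 0, 0, -0.0]
```

{"name": "carry_out", "arguments": {"series": [[0.02,0.002,0,0,0,0,0],[0.038,0.004,0,0,0,0,0],[0.038,0.004,0,0,0,0,0],[0.038,0.004,0,0,0,0,0],[0.038,0.004,0,0,0,0,0],[0.038,0.004,0,0,0,0,0],[0.038,0.004,0,0,0,0,0],[0.038,0.004,0,0,0,0,0]]}}

```text
time: 19.47
position: [0.4848, 0.1816, 0.3091]
ee_rot: [[-0.215, 0.977, -0.001], [0.977, 0.215, -0.0], [-0.0, -0.001, -1.0]]
contact_force: [1.0, 0.1, -1.4]
opening: 0.0366
finger_force: 24.9
```

{"name": "carry_out", "arguments": {"series": [[0.038,0.004,0,0,0,0,0],[0.038,0.004,0,0,0,0,0],[0.038,0.004,0,0,0,0,0],[0.034,0.004,0,0,0,0,0],[0.018,0.002,0,0,0,0,0],[0,0,0,0,0,0,0],[0,0,0,0,0,0,0],[0,0,0,0,0,0,0]]}}

```text
time: 20.13
position: [0.4675, 0.3452, 0.3089]
ee_rot: [[-0.215, 0.977, -0.001], [0.977, 0.215, -0.001], [-0.001, -0.001, -1.0]]
contact_force: [0.1, -0.7, -0.8]
opening: 0.0367
finger_force: 24.9
```

```bash
python3 ins.py ins2.png; python3 - <<'E'
from h import *
p,d,i=snap('top'); W=cloud(i,d); H,S,V=hsv(p)
m=(H>22)&(H<36)&(S>140)&(V>60)&(d>0)&(np.hypot(W[...,0]-.426,W[...,1]+.362)<.14)&(W[...,2]>.052)&(W[...,2]<.08)
q=rays(i,m,.067,False); print('box on mat',m.sum(),cv2.minAreaRect(q[:,:2].astype(np.float32)))
E
```

```text
0.03667940745488603 24.88647385082004 [ 0.06319162 -0.72863352 -0.8293596 ]
ring 638 (array([0.46803763, 0.34400246]), np.float64(0.03499538768821072))
t 20.18 pos [0.4678 0.3449 0.3092] yaw 12.37 tilt [-0.0006 -0.0009] D [-0.0003 -0.0006 -0.0732] turn 0 n 2
[-0.0003, -0.0002, 0.0366, 0, 0, -0.0]
[-0.0003, -0.0002, 0.0366, 0, 0, -0.0]
box on mat 191 ((0.42406266927719116, -0.36111366748809814), (0.18987171351909637, 0.06338609755039215), 14.926478385925293)
```

{"name": "carry_out", "arguments": {"series": [[0,0,0.013,0,0,0,0],[0,0,0.02,0,0,0,0],[0,0,0.02,0,0,0,0],[0,0,0.015,0,0,0,0],[0,0,0.004,0,0,0,0],[0,0,0,0,0,0,0],[0,0,0,0,0,0,0]]}}

```text
time: 20.82
position: [0.468, 0.3456, 0.2378]
ee_rot: [[-0.214, 0.977, 0.0], [0.977, 0.214, 0.0], [0.0, 0.0, -1.0]]
contact_force: [-0.2, 0.3, -1.0]
opening: 0.0366
finger_force: 24.9
```

{"name": "carry_out", "arguments": {"series": [[0,0,0,0,0,0,0.7],[0,0,0,0,0,0,0.7],[0,0,0,0,0,0,0.7],[0,0,-0.01,0,0,0,0.7],[0,0,-0.03,0,0,0,0.8],[0,0,-0.035,0,0,0,1],[0,0,0,0,0,0,1]]}}

```text
time: 21.4
position: [0.4704, 0.3476, 0.3221]
ee_rot: [[-0.215, 0.976, 0.011], [0.977, 0.215, 0.006], [0.004, 0.013, -1.0]]
contact_force: [0.7, 0.2, 2.9]
opening: 0.0732
finger_force: 0.0
```

```bash
python3 - <<'E'
from h import *
p,d,i=snap('wrist'); save(p,'w7.png')
# board cone view: spice (0.463,0.146), cup (0.580,0.083), cone (0.515,0.099)
plan(.46,.03,.28,62,v=.037)
E
```

```text
t 21.45 pos [0.4698 0.3473 0.3191] yaw 12.43 tilt [0.0091 0.005 ] D [-0.0098 -0.3173 -0.0391] turn 49.57 n 9
[-0.0342, -0.0087, 0.0043, 0, 0, -0.0961]
[-0.0332, -0.0119, 0.0043, 0, 0, -0.0961]
[-0.0319, -0.015, 0.0043, 0, 0, -0.0961]
[-0.0303, -0.018, 0.0043, 0, 0, -0.0961]
[-0.0285, -0.0209, 0.0043, 0, 0, -0.0961]
[-0.0263, -0.0235, 0.0043, 0, 0, -0.0961]
[-0.0239, -0.0259, 0.0043, 0, 0, -0.0961]
[-0.0213, -0.0281, 0.0043, 0, 0, -0.0961]
[-0.0186, -0.03, 0.0043, 0, 0, -0.0961]
```

View pics/w7.png

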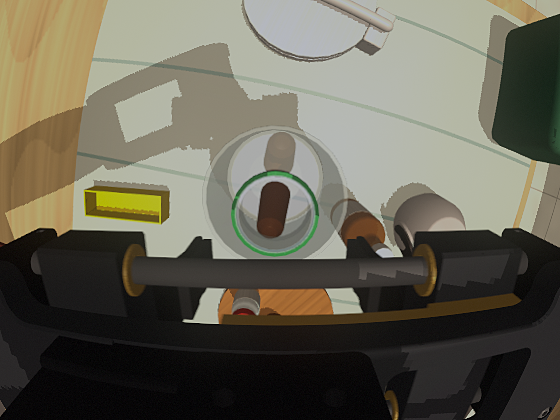

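Both cones are inside the jar, at (280,150) and (272,208). Now I look at the board cone.

```bash
python3 -c "
from h import *
plan(.58,.065,.28,62,v=.038)"
```

```text
t 21.45 pos [0.4698 0.3473 0.3191] yaw 12.43 tilt [0.0091 0.005 ] D [ 0.1102 -0.2823 -0.0391] turn 49.57 n 9
[-0.0333, 0.0052, 0.0043, 0, 0, -0.0961]
[-0.0336, 0.002, 0.0043, 0, 0, -0.0961]
[-0.0336, -0.0013, 0.0043, 0, 0, -0.0961]
[-0.0334, -0.0045, 0.0043, 0, 0, -0.0961]
[-0.0328, -0.0077, 0.0043, 0, 0, -0.0961]
[-0.0319, -0.0108, 0.0043, 0, 0, -0.0961]
[-0.0307, -0.0138, 0.0043, 0, 0, -0.0961]
[-0.0293, -0.0167, 0.0043, 0, 0, -0.0961]
[-0.0275, -0.0194, 0.0043, 0, 0, -0.0961]
```

{"name": "carry_out", "arguments": {"series": [[-0.033,0.005,0,0,0,-0.096,1],[-0.034,0.002,0,0,0,-0.096,1],[-0.034,-0.001,0,0,0,-0.096,1],[-0.033,-0.004,0.005,0,0,-0.096,1],[-0.033,-0.008,0.005,0,0,-0.096,1],[-0.032,-0.011,0.005,0,0,-0.096,1],[-0.031,-0.014,0.01,0,0,-0.096,1],[-0.029,-0.017,0.01,0,0,-0.096,1]]}}

```text
time: 22.12
position: [0.5658, 0.0926, 0.2779]
ee_rot: [[-0.836, 0.549, 0.001], [0.549, 0.836, 0.0], [-0.001, 0.001, -1.0]]
contact_force: [1.7, 0.5, -0.4]
opening: 0.0869
finger_force: 0.0
```

{"name": "carry_out", "arguments": {"series": [[-0.027,-0.019,0,0,0,-0.096,1],[0,0,0,0,0,0,1],[0,0,0,0,0,0,1],[0,0,0,0,0,0,1]]}}

```text
time: 22.45
position: [0.5772, 0.0636, 0.2777]
ee_rot: [[-0.881, 0.472, -0.0], [0.472, 0.881, 0.001], [0.0, 0.0, -1.0]]
contact_force: [-0.3, -0.6, 0.7]
opening: 0.0872
finger_force: 0.0
```

```bash
cat > m4.py <<'E'
from h import *
p,d,i=snap('wrist'); W=cloud(i,d,True); H,S,V=hsv(p); save(p,'w8.png')
near=(d>0)&(np.hypot(W[...,0]-.513,W[...,1]-.099)<.045)
k=near&(W[...,2]>.075)&(W[...,2]<.11)&((H<20)|(H>170)); q=W[k]; print('cone',k.sum(),q[:,2].max(),q[q[:,2]>q[:,2].max()-.004].mean(0))
for lo in (.083,.087,.091): j=(q[:,2]>lo)&(q[:,2]<lo+.006); print(lo,circ(q[j]),j.sum()) if j.sum()>8 else 0
for n,(x,y,a,b) in dict(spice=(.463,.146,.085,.105),cup=(.58,.083,.064,.08)).items():
    k=(d>0)&(np.hypot(W[...,0]-x,W[...,1]-y)<.04)&(W[...,2]>a)&(W[...,2]<b); print(n,k.sum(),cv2.minEnclosingCircle(W[k][:,:2].astype(np.float32)))
plan(.513,.099,.17)
E
python3 m4.py
```

```text
cone 805 0.10279175049591449 [0.51776577 0.10085231 0.09997901]
0.083 (array([0.51749678, 0.1008635 ]), np.float64(0.017204018758776012)) 11
0.087 (array([0.51772023, 0.10061491]), np.float64(0.015843223517956077)) 207
0.091 (array([0.5175962 , 0.10061394]), np.float64(0.013897247155379046)) 364
spice 1025 ((0.46498045325279236, 0.1446899175643921), 0.019751638174057007)
cup 558 ((0.5808489322662354, 0.07937432080507278), 0.02688291296362877)
t 22.5 pos [0.5771 0.0642 0.2778] yaw 61.9 tilt [0.0002 0.0005] D [-0.0641  0.0348 -0.1078] turn 0 n 4
[0.0182, 0.0001, 0.027, 0, 0, -0.0]
[0.0182, 0.0001, 0.027, 0, 0, -0.0]
[0.0182, 0.0001, 0.027, 0, 0, -0.0]
[0.0182, 0.0001, 0.027, 0, 0, -0.0]
```

{"name": "carry_out", "arguments": {"series": [[0.014,0.001,0.02,0,0,0,1],[0.018,0.001,0.035,0,0,0,1],[0.018,0.001,0.035,0,0,0,1],[0.015,0.001,0.03,0,0,0,1],[0.005,0,0.018,0,0,0,1],[0,0,0,0,0,0,1],[0,0,0,0,0,0,1],[0,0,0,0,0,0,1]]}}

```text
time: 23.17
position: [0.5189, 0.1005, 0.1417]
ee_rot: [[-0.883, 0.47, 0.003], [0.47, 0.883, 0.0], [-0.003, 0.002, -1.0]]
contact_force: [0.8, 0.4, 0.4]
opening: 0.0869
finger_force: 0.0
```

```bash
python3 -c "
from h import *
plan(.5177,.1007,.061)"
```

```text
t 23.17 pos [0.5189 0.1005 0.1417] yaw 61.98 tilt [0.0034 0.0001] D [-0.0012  0.0002 -0.0807] turn 0 n 3
[0.0004, -0.0001, 0.0269, 0, 0, -0.0]
[0.0004, -0.0001, 0.0269, 0, 0, -0.0]
[0.0004, -0.0001, 0.0269, 0, 0, -0.0]
```

{"name": "carry_out", "arguments": {"series": [[0,0,0.018,0,0,0,1],[0,0,0.025,0,0,0,1],[0,0,0.02,0,0,0,1],[0,0,0.012,0,0,0,1],[0,0,0.005,0,0,0,1],[0,0,0,0,0,0,0.7],[0,0,0,0,0,0,0.5],[0,0,0,0,0,0,0.5]]}}

```text
time: 23.83
position: [0.5189, 0.0999, 0.0612]
ee_rot: [[-0.882, 0.471, 0.003], [0.471, 0.882, 0.0], [-0.002, 0.001, -1.0]]
contact_force: [0.5, -0.1, 0.2]
opening: 0.0741
finger_force: 0.0
```

{"name": "carry_out", "arguments": {"series": [[0,0,0,0,0,0,0],[0,0,0,0,0,0,0],[0,0,0,0,0,0,0],[0,0,0,0,0,0,0],[0,0,0,0,0,0,0],[0,0,0,0,0,0,0],[0,0,0,0,0,0,0],[0,0,0,0,0,0,0]]}}

```text
time: 24.5
position: [0.5176, 0.0999, 0.0597]
ee_rot: [[-0.882, 0.471, 0.0], [0.471, 0.882, 0.0], [-0.0, 0.0, -1.0]]
contact_force: [0.3, 0.1, 0.8]
opening: 0.0369
finger_force: 25.0
```

```bash
python3 -c "
from h import *
plan(.5177,.1007,.31)"
```

```text
t 24.5 pos [0.5176 0.0999 0.0597] yaw 61.93 tilt [0.0004 0.0001] D [1.000e-04 8.000e-04 2.503e-01] turn 0 n 7
[0.0, 0.0001, -0.0358, 0, 0, -0.0]
[0.0, 0.0001, -0.0358, 0, 0, -0.0]
[0.0, 0.0001, -0.0358, 0, 0, -0.0]
[0.0, 0.0001, -0.0358, 0, 0, -0.0]
[0.0, 0.0001, -0.0358, 0, 0, -0.0]
[0.0, 0.0001, -0.0358, 0, 0, -0.0]
[0.0, 0.0001, -0.0358, 0, 0, -0.0]
```

Lift, then travel to the jar.

{"name": "carry_out", "arguments": {"series": [[0,0,-0.015,0,0,0,0],[0,0,-0.025,0,0,0,0],[0,0,-0.035,0,0,0,0],[0,0,-0.038,0,0,0,0],[0,0,-0.038,0,0,0,0],[0,0,-0.038,0,0,0,0],[0,0,-0.036,0,0,0,0],[0,0,-0.025,0,0,0,0]]}}

```text
time: 25.17
position: [0.5179, 0.0998, 0.3133]
ee_rot: [[-0.882, 0.471, 0.004], [0.471, 0.882, -0.0], [-0.003, 0.002, -1.0]]
contact_force: [0.5, 0.0, -1.3]
opening: 0.0367
finger_force: 24.9
```

```bash
python3 - <<'E'
from h import *
o=robot.get_obs(); print(o['opening'],o['finger_force'])
plan(.4675,.3443,.31,12.4,v=.036)
E
```

```text
0.03669051698750558 24.888993353288242
t 25.17 pos [0.5179 0.0998 0.3133] yaw 61.93 tilt [ 0.0035 -0.    ] D [-0.0504  0.2445 -0.0033] turn -49.53 n 8
[0.0199, 0.024, 0.0004, 0, 0, 0.1081]
[0.0224, 0.0217, 0.0004, 0, 0, 0.1081]
[0.0246, 0.0192, 0.0004, 0, 0, 0.1081]
[0.0265, 0.0164, 0.0004, 0, 0, 0.1081]
[0.0282, 0.0134, 0.0004, 0, 0, 0.1081]
[0.0294, 0.0103, 0.0004, 0, 0, 0.1081]
[0.0304, 0.0071, 0.0004, 0, 0, 0.1081]
[0.031, 0.0038, 0.0004, 0, 0, 0.1081]
```

{"name": "carry_out", "arguments": {"series": [[0.02,0.024,0,0,0,0.108,0],[0.022,0.022,0,0,0,0.108,0],[0.025,0.019,0,0,0,0.108,0],[0.026,0.016,0,0,0,0.108,0],[0.028,0.013,0,0,0,0.108,0],[0.029,0.01,0,0,0,0.108,0],[0.03,0.007,0,0,0,0.108,0],[0.031,0.004,0,0,0,0.108,0]]}}

```text
time: 25.83
position: [0.4662, 0.3437, 0.3089]
ee_rot: [[-0.21, 0.978, -0.001], [0.978, 0.21, -0.001], [-0.001, -0.001, -1.0]]
contact_force: [0.5, 0.2, -1.2]
opening: 0.037
finger_force: 24.9
```

{"name": "carry_out", "arguments": {"series": [[0,0,0,0,0,0,0],[0,0,0,0,0,0,0],[0,0,0,0,0,0,0],[0,0,0,0,0,0,0]]}}

```text
time: 26.17
position: [0.4673, 0.3416, 0.3092]
ee_rot: [[-0.215, 0.977, -0.0], [0.977, 0.215, -0.001], [-0.001, -0.001, -1.0]]
contact_force: [-0.3, -1.3, -1.3]
opening: 0.0367
finger_force: 24.9
```

```bash
python3 ins.py ins3.png
```

```text
0.03667475468919867 24.88822247412827 [-0.34134396 -1.2559066  -1.29269504]
ring 642 (array([0.46797254, 0.34401809]), np.float64(0.03504160353192286))
t 26.22 pos [0.4674 0.3415 0.3093] yaw 12.39 tilt [-0.0003 -0.0005] D [ 0.0001  0.0028 -0.0733] turn 0 n 2
[0.0014, 0.0004, 0.0367, 0, 0, -0.0]
[0.0014, 0.0004, 0.0367, 0, 0, -0.0]
```

View pics/ins3.png

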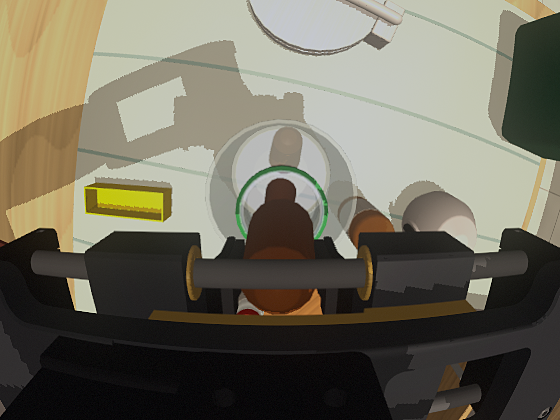

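The held cone is over the ring at (282,205). The other two are low in the jar at (285,145) and (281,188). I check their heights before inserting.

```bash
python3 - <<'E'
from h import *
p,d,i=snap('wrist'); W=cloud(i,d,True)
for u,v in [(285,135),(285,150),(281,182),(281,188),(275,190),(288,190)]: print(u,v,W[v,u].round(3))
p,d,i=snap('side'); print(d[170:200:10,235:256:5]); save(cv2.resize(p[140:230,200:300],(600,540),interpolation=cv2.INTER_CUBIC),'s3.png')
E
```

```text
285 135 [0.459 0.402 0.174]
285 150 [0.462 0.389 0.182]
281 182 [0.47  0.338 0.038]
281 188 [0.471 0.332 0.049]
275 190 [0.464 0.328 0.052]
288 190 [0.481 0.33  0.047]
[[1.7903036 1.794599  1.7945951 1.7955668 1.8083823]
 [1.7750622 1.7730443 1.7758017 1.7855417 1.7969729]
 [1.798526  1.805875  1.8030689 1.8100617 1.8244704]]
```

View pics/s3.png

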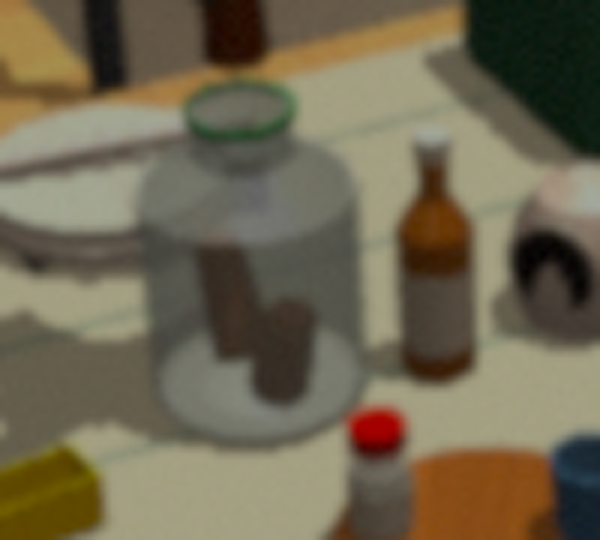

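The side view shows both cones low in the jar, at (230,300) and (285,350) in the crop, with the third held above the ring. I insert it.

{"name": "carry_out", "arguments": {"series": [[0.002,0,0.013,0,0,0,0],[0,0,0.02,0,0,0,0],[0,0,0.02,0,0,0,0],[0,0,0.015,0,0,0,0],[0,0,0.004,0,0,0,0],[0,0,0,0,0,0,0],[0,0,0,0,0,0,0]]}}

```text
time: 26.9
position: [0.4668, 0.3444, 0.2377]
ee_rot: [[-0.215, 0.977, 0.0], [0.977, 0.215, 0.0], [0.0, 0.0, -1.0]]
contact_force: [-0.7, -0.4, -1.3]
opening: 0.037
finger_force: 24.9
```

{"name": "carry_out", "arguments": {"series": [[0,0,0,0,0,0,0.7],[0,0,0,0,0,0,0.7],[0,0,0,0,0,0,0.7],[0,0,-0.01,0,0,0,0.7],[0,0,-0.03,0,0,0,0.8],[0,0,-0.035,0,0,0,0.8],[0,0,-0.03,0,0,0,0.8],[0,0,0,0,0,0,0.8]]}}

```text
time: 27.57
position: [0.4691, 0.346, 0.3522]
ee_rot: [[-0.215, 0.976, 0.012], [0.977, 0.215, 0.007], [0.004, 0.013, -1.0]]
contact_force: [0.6, -0.0, 1.2]
opening: 0.069
finger_force: 0.0
```

{"name": "carry_out", "arguments": {"series": [[0,0,0,0,0,0,0.8],[0,0,0,0,0,0,0.8],[0,0,0,0,0,0,0.8],[0,0,0,0,0,0,0.8]]}}

```text
time: 27.9
position: [0.466, 0.3442, 0.341]
ee_rot: [[-0.215, 0.977, -0.002], [0.977, 0.215, -0.001], [-0.001, -0.003, -1.0]]
contact_force: [-0.5, 0.4, 0.0]
opening: 0.0696
finger_force: 0.0
```

```bash
python3 - <<'E'
from h import *
o=robot.get_obs(); print(o['time'],o['contact_force'],o['finger_force'],o['position'])
p,d,i=snap('wrist'); W=cloud(i,d,True); H,S,V=hsv(p)
m=(H>45)&(H<85)&(S>90)&(V>50)&(d>0)&(np.abs(W[...,2]-.225)<.008); q=rays(i,m,.2245); q=q[np.hypot(q[:,0]-.4675,q[:,1]-.3443)<.05]; print(circ(q))
a=cv2.resize(p[90:270,180:400],(400,327),interpolation=cv2.INTER_CUBIC)
p,d,i=snap('side'); b=cv2.resize(p[140:230,200:290],(327,327),interpolation=cv2.INTER_CUBIC); save(np.hstack([a,b]),'fin.png')
p,d,i=snap('top'); W=cloud(i,d); H,S,V=hsv(p)
m=(H>95)&(H<130)&(S>90)&(d>0)&(W[...,2]>.1)&(W[...,2]<.12)&(np.hypot(W[...,0]-.5287,W[...,1]+.1036)<.13); q=W[m]; print('blue',m.sum(),cv2.minAreaRect(q[:,:2].astype(np.float32)))
E
```

```text
27.9 [-0.47464871  0.43440872  0.01657646] 0.0 [0.46604935 0.34419588 0.34095351]
(array([0.46800367, 0.34393256]), np.float64(0.035052875603950574))
blue 117 ((0.5268659591674805, -0.10368329286575317), (0.1899476945400238, 0.05853238329291344), 12.262439727783203)
```

View pics/fin.png

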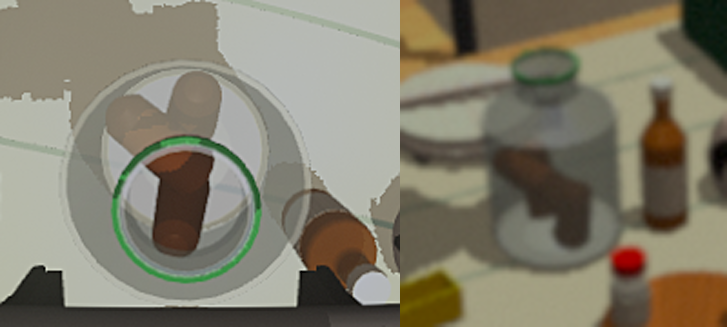

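All three cones are in the jar, at (140,120), (195,100) and (180,205) in the left crop. The jar, the blue box and the box on the mat are where they should be, and the gripper is clear.

```bash
python3 -c "
from workcell import robot
print(robot.hand_in())"
```

```text
the job is handed in; nothing more can be done
None
```

The job is handed in at about 28 s of robot time: all three cones are in the jar, the emptied yellow container stands upright on the cork mat within about 2 mm of centre and aligned with it, and the jar and blue container have not moved.

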